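Sort the stripped computer parts

TASK

Sort the parts from the stripped computers: load every scrap heat sink into the small wheeled skip, and only when all are in, lift its handle to tip them out over the wheels into the crate, then lower the skip back onto its legs without letting it drop. Stand every drive from the leaning stand on its short end in the slotted rack, one to a slot, right down on the slot floor and centred along the slot. Leave the screwdriver and the jar alone.

Things in the scene. Friction and masses are not known exactly. Their poses are not given: they have to be found in the camera images.
- skip (a joint): Tilt of the small steel skip about its axle, rad: 0 = resting on its rear legs, grows to 1.3 (end stop) as its rear handle is lifted and its open front goes down. The axle turns freely and the skip (0.9 kg) falls back to 0 under its own weight if let go; 3 to 5 N at the handle lifts it.
- skip_handle (a point): Centre of the skip's handle: a level black round bar, 14 mm thick and 150 mm long, at the rear end of the skip, 150 mm above the table at rest, free all round (70 mm to the skip's rear wall). This point's axes turn with the skip: x points forward (the way the load leaves), y along the bar.
- skip_axle (a point): Middle of the skip's axle, 80 mm above the table; the skip tips about this point's y axis. At rest x is level and points forward to the crate. The handle lies 225 mm behind and 70 mm above it. The two 60 mm wheels stand chocked on a fixed grey dock (50 mm high, 250 mm wide, from 190 mm behind to 25 mm in front of the axle).
- skip_in (a point): Middle of the skip's inner floor; axes as those of the axle. The floor is 176 mm long and 170 mm wide, reaching from 85 mm behind to 90 mm in front of this point, and rises towards the front by 0.14 rad; the front end is open, with no lip; walls 50 mm high, 4 mm thick at the sides and the rear. The load slides out once tipped past about 0.8 rad.
- crate_near (a point): Point on the inner floor (5 mm above the table) of the fixed grey open crate in front of the skip, half-way along the side nearest the skip and 25 mm inside that wall; x points away from the skip. The inner floor reaches 25 mm behind and 165 mm in front of it (x) and 120 mm to either side (y); walls 5 mm thick, 50 mm high.
- rack: Fixed black slotted rack, 80 mm (its x) by 166 mm (its y) by 53 mm high; origin at the centre of its underside. Three slots run right through along its x, each 16 mm wide, at y = -55, 0 and +55 mm; slot floors 8 mm above the table, 45 mm deep.
- stand: Fixed aluminium leaning stand, 250 mm wide (its y); origin on the table below the stand. The drives lean on its front, which faces its +x, 35 degrees from vertical, their lower ends on a ledge about 30 mm above the table; the back panel ends 60 mm up the drive, so the upper 40 mm is free on both faces.
- screwdriver: Loose red-handled screwdriver lying beyond the work; not part of the job; its origin lies under the tool.
- screw_jar: Loose small jar, 56 mm wide, 70 mm high; not part of the job; origin at its underside.
- slot0 (a point): Centre of a slot's floor in the rack; x runs along the slot, y across it, z up.
- drive0_c (a point): Centre of a bare metal laptop drive, 10 mm thick (its x), 70 mm wide (its y), 100 mm long (its z), 0.1 kg; at the start it leans on the stand with its z axis up the slope and its long axis tilted 35 degrees from vertical. May be absent.
- slot1 (a point): Centre of a slot's floor in the rack; x runs along the slot, y across it, z up.
- drive1_c (a point): Centre of a bare metal laptop drive, 10 mm thick (its x), 70 mm wide (its y), 100 mm long (its z), 0.1 kg; at the start it leans on the stand with its z axis up the slope and its long axis tilted 35 degrees from vertical. May be absent.
- slot2 (a point): Centre of a slot's floor in the rack; x runs along the slot, y across it, z up.
- drive2_c (a point): Centre of a bare metal laptop drive, 10 mm thick (its x), 70 mm wide (its y), 100 mm long (its z), 0.1 kg; at the start it leans on the stand with its z axis up the slope and its long axis tilted 35 degrees from vertical. May be absent.
- sink0_c (a point): Centre of a scrap finned aluminium heat sink, a block 44 mm (its x) by 36 mm (its y) by 26 mm high (its z), 0.05 to 0.11 kg, lying on the table fins up. May be absent.
- sink1_c (a point): Centre of a scrap finned aluminium heat sink, a block 44 mm (its x) by 36 mm (its y) by 26 mm high (its z), 0.05 to 0.11 kg, lying on the table fins up. May be absent.
- sink2_c (a point): Centre of a scrap finned aluminium heat sink, a block 44 mm (its x) by 36 mm (its y) by 26 mm high (its z), 0.05 to 0.11 kg, lying on the table fins up. May be absent.
- sink3_c (a point): Centre of a scrap finned aluminium heat sink, a block 44 mm (its x) by 36 mm (its y) by 26 mm high (its z), 0.05 to 0.11 kg, lying on the table fins up. May be absent.
There are look-alikes about, which are no part of the job. Leave any black, blue or yellow look-alike of the part that bears sink1_c alone.

How it is judged:
By the outcome, as a careful person would: the job done as asked, in the order asked, and still so for the second after the job is handed in, with the robot touching nothing.
Of drive0, drive1, drive2 only 2 to 3 are there at a start; the rules pass over those that are not, and their reading is None.
Of sink0, sink1, sink2, sink3 only 3 to 4 are there at a start; the rules pass over those that are not, and their reading is None.
At some moment in a run one of sink0, sink1, sink2, sink3 may be knocked a few centimetres aside while the robot is not near it.
It also fails if it takes over 210 s, if anything falls off the work surface, if the arm or the gripper's body presses on something with over 40 N, if the wrist force passes 120 N, or if a joint passes its speed limit or range.

ROBOT

A 6-joint arm with a two-finger parallel gripper is mounted at the origin on the work surface. World frame = base frame: x ahead of the robot, y to its left, z up, the work surface at z = 0. Lengths are in m, angles in degrees, forces in N, time in s.
With the tool pointing down it reaches from about 0.3 to 0.75 m from the base axis. Payload 8.5 kg.
Tool frame: the origin (TCP) lies on the centre line of the jaws, within the pads' length; the fingertips stand 17 mm ahead of it and the grasp point (between the pads) lies 2 mm behind it (env.tip_extent is the distance from the TCP to the fingertips, in m); z points along the fingers, y is the direction in which the jaws open and shut (so a half turn about z gives the same grasp; the last joint's range is limited). The gripper opens to 85 mm and grips with 20 to 120 N. Pads are 22 mm wide; open, the fingers measure 114 mm over their backs; the gripper's body (76 mm by 85 mm) begins 54 mm behind the grasp point. The pads swing forward as they close: fully open they stand 13 mm farther back than shut.
Start: joints at [-86.763, 21.807, 74.336, -0, 83.858, -12.336], TCP at [0.148, -0.53, 0.248] pointing down, gripper open.
Joint ranges: [-178.18, 178.18], [-50.72, 133.34], [12.68, 142.11], [-81.47, 261.47], [9.98, 163.14], [-165.26, 165.26]. Speed limits (degrees/s): [136.94, 136.94, 180, 180, 180, 180].

INTERFACE

Orientations are given as a 3x3 rotation matrix whose columns are the frame's x, y, z axes.
In Python, from rig import telemetry, get_image, camera_params, close_job, env gives the robot as it stands.
- The arm moves only by the tool apply_moves, never from a script. Its argument "motion" is a list of rows, each an object of numbers: "tx", "ty", "tz": the shift along the tool's x, y, z in cm; "turn": the turn about the tool's z in degrees; "jaw": the gripper's target within -1 to 1 (fully open at 1, half-way at 0, shut at -1). In form: [{"tx": .., "ty": .., "tz": .., "turn": .., "jaw": ..}, ...]. A call has 1 to 5 rows; each row is the pose to reach, as a shift and turn from the pose measured when the call began, along the tool's axes at that moment; what a row does not reach only later rows make up. A row lasts 1/12 s, in which the tool goes at most 41.7 mm and 7.16 degrees, less where a joint would pass 70% of its speed; a pose out of reach is approached as far as the arm can. A call with a gripper value outside its range is refused whole. The fingers move at their own pace and stop on an object; "squeeze" is the grip in N (left out, the last holds). Time passes only in rows, so rows that repeat a pose let the fingers close. It gives the time, the measured TCP pose, the force and the opening at its end, in the units of the state.
- telemetry.observe(): the state, without advancing time (a new reading comes with each control period).
- get_image(name): name is "scene" or "top" or "wrist"; returns (picture, depth): 480x640x3 uint8, red, green, blue; 480x640 float32, m along the optical axis (not along the pixel's ray), 0 where there is no reading.
- camera_params(name): a dict with "fx", "fy", "cx", "cy" (pixels), "rvec" (rotation vector, rad) and "tvec" (3), from world to camera coordinates, as OpenCV has them. Camera axes: x right, y down, z forward; pixel columns grow to the right and rows downward; lengths in m; the calibration is good to about 2 mm. A picture is of the moment at which its call begins: read the wrist's pose just before it. camera_params takes no time and is no camera call; for the wrist camera it gives the pose at the moment of the call.
- close_job(): hands the job in, once; it reports no verdict.
The state is a dict: "time_s": time; "q": joint angles; "qvel": joint speeds; "joint_efforts": joint torques, N m; "position": TCP position; "tool_rot": TCP orientation; "ft_force": force on the tool from outside, world axes, zero at the start; "wrist_torque": the same for the moment, N m; "grip_width": finger opening in m.
Only numpy, scipy, OpenCV 4.12 (cv2) and the standard library are available. Lean on these libraries where they do the work, as an engineer would, in place of code of your own. Each camera call takes 0.05 s, during which the arm holds its last target. There are 200 camera calls.

## Working session

There is one attempt and no reset: what is moved stays moved. The work goes in short steps, Python scripts to look and compute and a tool call to move; the robot and the scene stay as the last step left them, time stands still between calls to the robot, and variables do not carry over. Pictures are saved under pics/ and viewed, about 12 in all and at most 16, crops included, and the job is handed in when it is done.

Besides the shell and the picture viewer there is one more tool, called after "Request:" as name([rows], argument=value, ...), one row to a line, values as JSON. apply_moves: Moves the arm, as the interface text tells. Its arguments: {"type":"object","properties":{"motion":{"type":"array"},"squeeze":{"type":"number"}},"required":["motion"]}

```bash
ls; mkdir -p pics; cat > h.py <<'E'
import numpy as np, cv2
from rig import telemetry, get_image, camera_params, env
def cam(n):
    c=camera_params(n); R,_=cv2.Rodrigues(np.array(c['rvec'],float)); return c,R,np.array(c['tvec'],float).ravel()
def grab(n):
    p=cam(n); im,d=get_image(n); np.savez(f'{n}.npz',im=im,d=d,R=p[1],t=p[2],k=[p[0][k] for k in('fx','fy','cx','cy')]); return im
def load(n): return np.load(f'{n}.npz')
def cloud(z):
    fx,fy,cx,cy=z['k']; v,u=np.mgrid[:480,:640]; d=z['d']
    P=np.stack([(u-cx)/fx*d,(v-cy)/fy*d,d],-1); W=(P-z['t'])@z['R']; W[d==0]=np.nan; return W
def save(n,im): cv2.imwrite(f'pics/{n}.png',im[...,::-1])
E
python3 - <<'E'
from h import *
s=telemetry.observe(); print(s['position'],np.round(s['tool_rot'],3).tolist(),s['ft_force'],env.tip_extent)
for n in('scene','top'): save(n+'0',grab(n)); c=cam(n); print(n,-c[1].T@c[2], c[0]['fx'],np.round(c[1][2],2))
E
```

```text
pics
[ 0.14762194 -0.52954105  0.24770766] [[0.963, 0.268, -0.0], [0.268, -0.963, 0.001], [0.0, -0.001, -1.0]] [0.3094286  0.3763615  0.05991792] 0.017
scene [0.96692088 0.64681748 0.84831955] 449.6786828244453 [-0.32 -0.59 -0.74]
top [0.45742914 0.05392373 1.0433562 ] 508.6168194002022 [ 0.15 -0.01 -0.99]
```

View pics/top0.png

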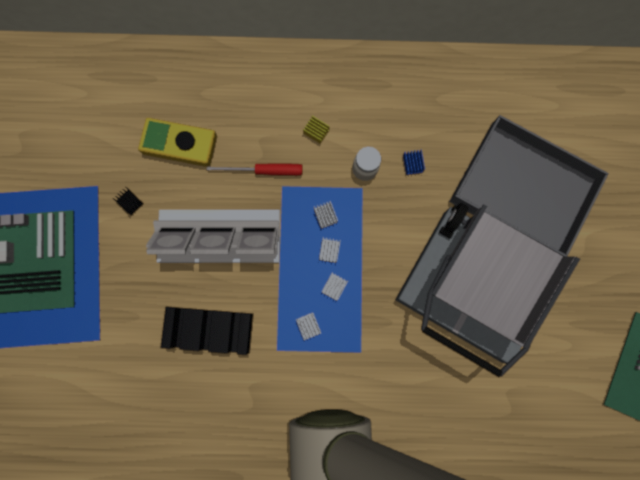

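View pics/scene0.png

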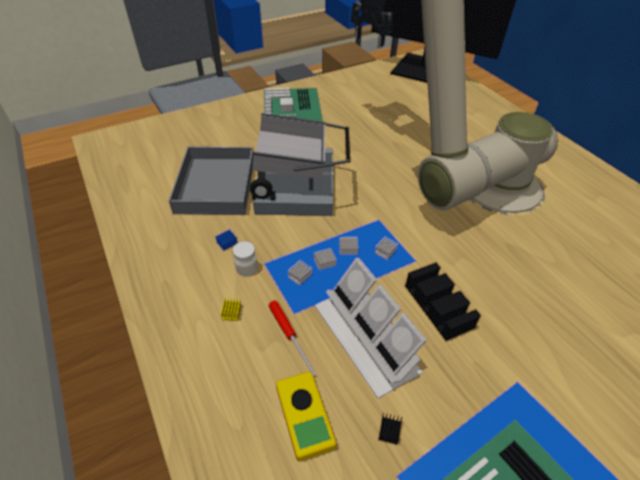

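Top view: four grey sinks on the blue mat at (326,214), (330,250), (335,287), (308,326). The look-alikes are black (128,202), yellow (317,129) and blue (414,162), with boards at both edges. Three drives are at (171/213/258,240), the rack at (207,331), the skip at (500,290) and the crate at (530,185). By colour, the four grey blocks are the sinks.

```bash
cat > m1.py <<'E'
from h import *
z=load('top'); im=z['im']; W=cloud(z); hsv=cv2.cvtColor(im,cv2.COLOR_RGB2HSV)
def ray(u,v,h,z=z):
    fx,fy,cx,cy=z['k']; d=z['R'].T@np.array([(u-cx)/fx,(v-cy)/fy,1]); c=-z['R'].T@z['t']; return c+d*(h-c[2])/d[2]
print('table',np.nanmedian(W[420:470,20:150,2]))
# sinks: unsaturated on mat
roi=np.zeros((480,640),np.uint8); roi[190:348,282:360]=1
m=((hsv[...,1]<90)&(hsv[...,2]>70)&(roi>0)).astype(np.uint8)
m=cv2.morphologyEx(m,cv2.MORPH_CLOSE,np.ones((5,5)))
for c in cv2.findContours(m,0,2)[0]:
    if cv2.contourArea(c)<100: continue
    b=np.zeros_like(m); cv2.drawContours(b,[c],-1,1,-1)
    pts=W[(b>0)&(W[...,2]>.012)]
    q=np.array([ray(*p[0],.024)[:2] for p in c],np.float32)
    r=cv2.minAreaRect(q*1000); 
    print('sink',np.round(cv2.minAreaRect(c)[0]),'rect mm',np.round(r[0]),np.round(r[1]),round(r[2]),'depth c',np.round(np.nanmean(pts,0),3),'zmax',np.nanpercentile(pts[:,2],95).round(3))
# rack: black
m=((hsv[...,2]<60)&(W[...,2]>.04)).astype(np.uint8); m[:300]=0;m[360:]=0;m[:,260:]=0
p=W[m>0]; r=cv2.minAreaRect((p[:,:2]*1000).astype(np.float32)); print('rack',np.round(r[0]),np.round(r[1]),round(r[2],1),'z',np.median(p[:,2]))
# skip/crate height
for n,(u,v) in dict(cr1=(502,122),cr2=(602,177),hA=(426,327),hB=(503,370),mid=(465,350),floor=(500,285),crf=(530,180),dock=(420,285)).items(): print(n,np.round(W[v,u],3))
# drives
a=W[205:270,145:285]
for v in range(208,268,6): print(v,[np.round(W[v,u],3).tolist() for u in(171,213,258)])
E
python3 m1.py
python3 -c "
from h import *
z=load('top');im=z['im']
a=cv2.resize(im[190:360,140:370],(0,0),fx=3.4,fy=3.4,interpolation=2);save('crop1',a)
b=cv2.resize(im[110:390,390:615],(0,0),fx=2.1,fy=2.1,interpolation=2);save('crop2',b)"
```

```text
table -0.0005431134798061279
sink [308. 326.] rect mm [445.  57.] [45. 37.] 23 depth c [0.445 0.057 0.025] zmax 0.028
sink [334. 286.] rect mm [524.   7.] [37. 45.] 62 depth c [0.524 0.006 0.024] zmax 0.028
sink [329. 250.] rect mm [598.  18.] [37. 46.] 82 depth c [0.598 0.017 0.024] zmax 0.028
sink [326. 215.] rect mm [670.  27.] [45. 39.] 20 depth c [0.672 0.026 0.022] zmax 0.027
rack [432. 253.] [166.  79.] 86.6 z 0.05195128425510786
cr1 [ 0.874 -0.339  0.033]
cr2 [ 0.761 -0.541  0.033]
hA [ 0.449 -0.146  0.156]
hB [ 0.379 -0.278  0.153]
mid [ 0.412 -0.214  0.153]
floor [ 0.527 -0.292  0.116]
crf [ 0.76  -0.406  0.001]
dock [ 0.529 -0.16   0.049]
208 [[0.682, 0.351, -0.003], [0.684, 0.262, -0.001], [0.686, 0.168, -0.0]]
214 [[0.668, 0.348, 0.004], [0.67, 0.26, 0.005], [0.672, 0.167, 0.005]]
220 [[0.655, 0.346, 0.006], [0.651, 0.253, 0.039], [0.653, 0.163, 0.038]]
226 [[0.637, 0.337, 0.035], [0.639, 0.253, 0.036], [0.641, 0.162, 0.037]]
232 [[0.621, 0.33, 0.058], [0.624, 0.248, 0.056], [0.625, 0.16, 0.058]]
238 [[0.606, 0.323, 0.079], [0.608, 0.244, 0.076], [0.61, 0.157, 0.081]]
244 [[0.591, 0.316, 0.102], [0.593, 0.238, 0.101], [0.595, 0.154, 0.101]]
250 [[0.578, 0.311, 0.117], [0.58, 0.235, 0.115], [0.582, 0.152, 0.113]]
256 [[0.58, 0.342, 0.005], [0.582, 0.256, 0.004], [0.584, 0.163, 0.006]]
262 [[0.568, 0.341, 0.004], [0.57, 0.255, 0.004], [nan, nan, nan]]
```

View pics/crop1.png

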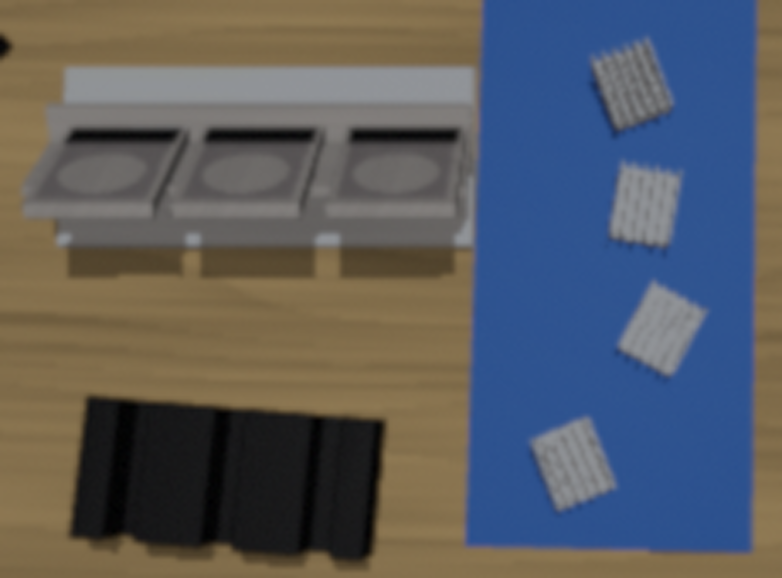

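View pics/crop2.png

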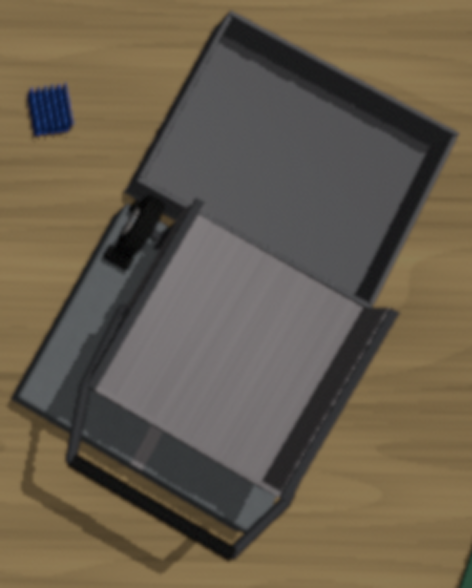

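The crops confirm it: four silver finned blocks on the mat and none of the coloured look-alikes there. The drives lean with their tops towards the robot. The skip handle runs along the crop's lower-left edge, (70,460) to (235,555).

```bash
cat > plan.py <<'E'
import sys,json
from h import *
# args: waypoints "x,y,z,psi" in m/deg (psi=yaw of tool y, mod 180)
s=telemetry.observe(); p=np.array(s['position']); R=np.array(s['tool_rot'])
psi=np.degrees(np.arctan2(R[1,1],R[0,1])); print('now',p.round(4),'psi',psi.round(1),'q',np.round(s['q'],0),'w',round(s['grip_width'],4),'t',round(s['time_s'],1),'F',np.round(s['ft_force'],1),'tilt',R[:,2].round(3))
for a in sys.argv[1:]:
    x,y,z,t=map(float,a.split(','))
    d=np.array([x,y,z])-p; ya=np.radians(psi); yv=np.array([np.cos(ya),np.sin(ya),0]); xv=np.array([-yv[1],yv[0],0])
    turn=-((t-psi+90)%180-90)
    print(a,'-> tx %.1f ty %.1f tz %.1f turn %.0f'%(100*d@xv,100*d@yv,-100*d[2],turn)); p=np.array([x,y,z]); psi-=turn
E
sed -i 's/xv=.*$/xv=np.array([-yv[1],yv[0],0])/' plan.py
python3 - <<'E'
from h import *
z=load('top'); im=z['im']; W=cloud(z); hsv=cv2.cvtColor(im,cv2.COLOR_RGB2HSV)
h=np.array([.414,-.212]); f=np.array([.886,-.47]); l=np.array([.47,.886])
D=W[...,:2]-h; a=D@f; b=D@l
for lo in range(-20,300,20):
    k=(abs(b)<.03)&(a>lo/1e3)&(a<lo/1e3+.02); print(lo,np.nanmedian(W[k][:,2]).round(3) if k.any() else None, end=' | ')
# handle bar
k=(abs(b)<.06)&(abs(a)<.03)&(W[...,2]>.14); p=W[k]; r=cv2.minAreaRect((p[:,:2]*1000).astype(np.float32)); print('\nbar',r,np.percentile(p[:,2],90),p.mean(0))
k=(abs(b)<.2)&(a>.06)&(a<.27)&(W[...,2]>.13); p=W[k]; print('wall tops a',a[k].min(),a[k].max(),'b',b[k].min(),b[k].max(),'z',p[:,2].max())
for lo in range(-110,111,10):
    k=(abs(a-.12)<.02)&(b>lo/1e3)&(b<lo/1e3+.01); print(lo,np.nanmedian(W[k][:,2]).round(3) if k.any() else None,end=' | ')
# drives
print()
k=(W[...,2]>.045)&(W[...,0]>.55)&(W[...,0]<.68)&(W[...,1]>.08)&(W[...,1]<.42)
n,L,st,_=cv2.connectedComponentsWithStats(k.astype(np.uint8))
for i in range(1,n):
    if st[i,4]<60: continue
    p=W[L==i]; print(st[i],p.min(0).round(3),p.max(0).round(3))
for zz in(.06,.08,.1,.112):
    k2=k&(abs(W[...,2]-zz)<.008); yy=np.sort(W[k2][:,1]); g=np.where(np.diff(yy)>.006)[0]; print(zz,'x',np.median(W[k2][:,0]).round(3),yy[0].round(3),[(yy[i].round(3),yy[i+1].round(3)) for i in g],yy[-1].round(3))
E
python3 plan.py .445,.057,.15,113 .445,.057,.02,113
```

```text
-20 0.002 | 0 -0.0 | 20 0.029 | 40 0.049 | 60 0.103 | 80 0.107 | 100 0.11 | 120 0.113 | 140 0.116 | 160 0.118 | 180 0.121 | 200 0.124 | 220 0.127 | 240 0.127 | 260 0.048 | 280 0.003 | 
bar ((409.28680419921875, -209.59103393554688), (119.5335693359375, 14.123308181762695), 60.63662338256836) 0.15641486306651164 [ 0.40883808 -0.20956031  0.15387953]
wall tops a 0.06005672077552928 0.24140847723102649 b -0.10018034479534554 0.09827922235311103 z 0.18337521440255078
-110 None | -100 0.165 | -90 0.131 | -80 0.111 | -70 0.112 | -60 0.112 | -50 0.112 | -40 0.112 | -30 0.111 | -20 0.112 | -10 0.112 | 0 0.111 | 10 0.111 | 20 0.112 | 30 0.111 | 40 0.112 | 50 0.111 | 60 0.111 | 70 0.111 | 80 0.139 | 90 0.137 | 100 0.049 | 110 0.049 | 
[ 146  228  132   27 2992] [0.57  0.121 0.045] [0.634 0.371 0.12 ]
0.06 x 0.62 0.121 [(np.float64(0.358), np.float64(0.364))] 0.37
0.08 x 0.606 0.122 [(np.float64(0.277), np.float64(0.284)), (np.float64(0.357), np.float64(0.365))] 0.371
0.1 x 0.593 0.123 [(np.float64(0.193), np.float64(0.207)), (np.float64(0.277), np.float64(0.287))] 0.357
0.112 x 0.581 0.123 [(np.float64(0.193), np.float64(0.207)), (np.float64(0.277), np.float64(0.287))] 0.357
now [ 0.1477 -0.5296  0.2478] psi -74.4 q [-87.  22.  74.  -0.  84. -12.] w 0.0857 t 0.1 F [ 0.6 -0.1  0.3] tilt [-0.     0.001 -1.   ]
.445,.057,.15,113 -> tx 44.4 ty -48.5 tz 9.8 turn -7
.445,.057,.02,113 -> tx 0.0 ty 0.0 tz 13.0 turn -0
```

Request:
apply_moves([
  {"tx":15,"ty":-16,"tz":0,"turn":0,"jaw":0.5},
  {"tx":15,"ty":-16,"tz":0,"turn":0,"jaw":0.5},
  {"tx":15,"ty":-16,"tz":0,"turn":0,"jaw":0.5},
  {"tx":15,"ty":-16,"tz":0,"turn":0,"jaw":0.5},
  {"tx":15,"ty":-16,"tz":0,"turn":0,"jaw":0.5},
], squeeze=40)

```text
time_s: 0.52
position: [0.2444, -0.3431, 0.2477]
tool_rot: [[0.963, 0.268, -0.0], [0.268, -0.963, 0.002], [0.0, -0.002, -1.0]]
ft_force: [0.7, -0.0, 0.1]
grip_width: 0.0643
```

Request:
apply_moves([
  {"tx":15,"ty":-16,"tz":3,"turn":0,"jaw":0.5},
  {"tx":15,"ty":-16,"tz":3,"turn":0,"jaw":0.5},
  {"tx":15,"ty":-16,"tz":3,"turn":0,"jaw":0.5},
  {"tx":15,"ty":-16,"tz":3,"turn":0,"jaw":0.5},
  {"tx":15,"ty":-16,"tz":3,"turn":0,"jaw":0.5},
])

```text
time_s: 0.93
position: [0.3394, -0.1599, 0.2199]
tool_rot: [[0.964, 0.267, -0.0], [0.267, -0.964, 0.002], [0.0, -0.002, -1.0]]
ft_force: [0.9, -0.9, -0.6]
grip_width: 0.0644
```

Request:
apply_moves([
  {"tx":14,"ty":-16,"tz":3,"turn":-7,"jaw":0.5},
  {"tx":14,"ty":-16,"tz":3,"turn":-7,"jaw":0.5},
  {"tx":14,"ty":-16,"tz":3,"turn":-7,"jaw":0.5},
  {"tx":14,"ty":-16,"tz":3,"turn":-7,"jaw":0.5},
  {"tx":14,"ty":-16,"tz":3,"turn":-7,"jaw":0.5},
])

```text
time_s: 1.35
position: [0.4283, 0.0266, 0.191]
tool_rot: [[0.924, 0.383, -0.0], [0.383, -0.924, 0.002], [0.001, -0.002, -1.0]]
ft_force: [0.5, -1.1, 1.2]
grip_width: 0.064
```

```bash
python3 plan.py .445,.057,.11,113 .445,.057,.02,113 .445,.057,.20,113 .543,-.218,.2,62 .543,-.218,.147,62
```

```text
now [0.4283 0.0266 0.191 ] psi -67.5 q [-12.  13.  98.   0.  69.  55.] w 0.064 t 1.4 F [ 0.5 -1.1  1.2] tilt [-0.     0.002 -1.   ]
.445,.057,.11,113 -> tx 2.7 ty -2.2 tz 8.1 turn -0
.445,.057,.02,113 -> tx 0.0 ty 0.0 tz 9.0 turn -0
.445,.057,.20,113 -> tx 0.0 ty 0.0 tz -18.0 turn -0
.543,-.218,.2,62 -> tx -1.7 ty 29.1 tz -0.0 turn 51
.543,-.218,.147,62 -> tx 0.0 ty 0.0 tz 5.3 turn -0
```

Request:
apply_moves([
  {"tx":2.7,"ty":-2.2,"tz":8,"jaw":0.5,"turn":0},
  {"tx":2.7,"ty":-2.2,"tz":8,"jaw":0.5,"turn":0},
  {"tx":2.7,"ty":-2.2,"tz":8,"jaw":0.5,"turn":0},
  {"tx":2.7,"ty":-2.2,"tz":8,"jaw":0.5,"turn":0},
])

```text
time_s: 1.68
position: [0.4439, 0.0579, 0.1097]
tool_rot: [[0.923, 0.385, -0.005], [0.385, -0.923, 0.002], [-0.004, -0.004, -1.0]]
ft_force: [0.3, -0.1, -0.2]
grip_width: 0.0641
```

Request:
apply_moves([
  {"tx":0,"ty":0,"tz":4.5,"jaw":0.5,"turn":0},
  {"tx":0,"ty":0,"tz":7,"jaw":0.5,"turn":0},
  {"tx":0,"ty":0,"tz":9,"jaw":0.5,"turn":0},
  {"tx":0,"ty":0,"tz":9,"jaw":0.5,"turn":0},
  {"tx":0,"ty":0,"tz":9,"jaw":-0.5,"turn":0},
])

```text
time_s: 2.1
position: [0.4441, 0.0572, 0.0211]
tool_rot: [[0.924, 0.383, -0.004], [0.383, -0.924, 0.002], [-0.003, -0.004, -1.0]]
ft_force: [-0.2, 0.5, -0.3]
grip_width: 0.0536
```

Request:
apply_moves([
  {"tx":0,"ty":0,"tz":0,"jaw":-0.5,"turn":0},
  {"tx":0,"ty":0,"tz":0,"jaw":-0.5,"turn":0},
  {"tx":0,"ty":0,"tz":0,"jaw":-0.5,"turn":0},
  {"tx":0,"ty":0,"tz":0,"jaw":-0.5,"turn":0},
  {"tx":0,"ty":0,"tz":0,"jaw":-0.5,"turn":0},
])

```text
time_s: 2.52
position: [0.4454, 0.0564, 0.0236]
tool_rot: [[0.924, 0.383, 0.0], [0.383, -0.924, 0.001], [0.001, -0.001, -1.0]]
ft_force: [-1.2, -4.4, 8.0]
grip_width: 0.0353
```

```bash
python3 plan.py .445,.057,.20,113 .543,-.218,.2,62 .543,-.218,.147,62
```

```text
now [0.4454 0.0564 0.0236] psi -67.5 q [ -8.  31. 107.   0.  42.  59.] w 0.0353 t 2.5 F [-1.2 -4.4  8. ] tilt [ 0.     0.001 -1.   ]
.445,.057,.20,113 -> tx -0.0 ty -0.1 tz -17.6 turn -0
.543,-.218,.2,62 -> tx -1.7 ty 29.1 tz -0.0 turn 51
.543,-.218,.147,62 -> tx 0.0 ty 0.0 tz 5.3 turn -0
```

```bash
python3 plan.py .445,.057,.205,113 .494,-.08,.205,87 .538,-.216,.205,62 .538,-.216,.149,62 .538,-.216,.205,62 .53,-.10,.205,62 .524,.006,.12,62 .524,.006,.023,62
```

```text
now [0.4454 0.0564 0.0236] psi -67.5 q [ -8.  31. 107.   0.  42.  59.] w 0.0353 t 2.5 F [-1.2 -4.4  8. ] tilt [ 0.     0.001 -1.   ]
.445,.057,.205,113 -> tx -0.0 ty -0.1 tz -18.1 turn -0
.494,-.08,.205,87 -> tx -0.8 ty 14.5 tz -0.0 turn 26
.538,-.216,.205,62 -> tx 5.1 ty 13.4 tz -0.0 turn 25
.538,-.216,.149,62 -> tx 0.0 ty 0.0 tz 5.6 turn -0
.538,-.216,.205,62 -> tx 0.0 ty 0.0 tz -5.6 turn -0
.53,-.10,.205,62 -> tx -6.2 ty -9.9 tz -0.0 turn -0
.524,.006,.12,62 -> tx -5.5 ty -9.1 tz 8.5 turn -0
.524,.006,.023,62 -> tx 0.0 ty 0.0 tz 9.7 turn -0
```

```bash
python3 plan.py .445,.057,.205,113 .494,-.10,.205,87 .543,-.245,.205,61 .543,-.245,.146,61 .543,-.245,.205,61 .533,-.12,.205,61 .524,.006,.12,61 .524,.006,.0235,61
```

```text
now [0.4454 0.0564 0.0236] psi -67.5 q [ -8.  31. 107.   0.  42.  59.] w 0.0353 t 2.5 F [-1.2 -4.4  8. ] tilt [ 0.     0.001 -1.   ]
.445,.057,.205,113 -> tx -0.0 ty -0.1 tz -18.1 turn -0
.494,-.10,.205,87 -> tx -1.6 ty 16.4 tz -0.0 turn 26
.543,-.245,.205,61 -> tx 5.7 ty 14.2 tz -0.0 turn 26
.543,-.245,.146,61 -> tx 0.0 ty 0.0 tz 5.9 turn -0
.543,-.245,.205,61 -> tx 0.0 ty 0.0 tz -5.9 turn -0
.533,-.12,.205,61 -> tx -6.9 ty -10.4 tz -0.0 turn -0
.524,.006,.12,61 -> tx -6.9 ty -10.6 tz 8.5 turn -0
.524,.006,.0235,61 -> tx 0.0 ty 0.0 tz 9.7 turn -0
```

Request:
apply_moves([
  {"tx":0,"ty":0,"tz":-3,"jaw":-0.5,"turn":0},
  {"tx":0,"ty":0,"tz":-7,"jaw":-0.5,"turn":0},
  {"tx":0,"ty":0,"tz":-11,"jaw":-0.5,"turn":0},
  {"tx":0,"ty":0,"tz":-15,"jaw":-0.5,"turn":0},
  {"tx":0,"ty":0,"tz":-18.1,"jaw":-0.5,"turn":0},
])

```text
time_s: 2.93
position: [0.4453, 0.0561, 0.2098]
tool_rot: [[0.924, 0.383, 0.006], [0.383, -0.924, 0.0], [0.006, 0.002, -1.0]]
ft_force: [1.1, -0.3, -1.2]
grip_width: 0.0355
```

Request:
apply_moves([
  {"tx":0,"ty":3,"tz":0,"turn":6,"jaw":-0.5},
  {"tx":-0.5,"ty":7,"tz":0,"turn":12,"jaw":-0.5},
  {"tx":-1,"ty":11,"tz":0,"turn":18,"jaw":-0.5},
  {"tx":-1.5,"ty":15,"tz":0.4,"turn":24,"jaw":-0.5},
  {"tx":-1.6,"ty":16.4,"tz":0.4,"turn":26,"jaw":-0.5},
])

```text
time_s: 3.35
position: [0.494, -0.106, 0.2076]
tool_rot: [[0.998, -0.069, 0.009], [-0.069, -0.998, -0.002], [0.009, 0.002, -1.0]]
ft_force: [0.0, -0.4, -2.0]
grip_width: 0.0354
```

Request:
apply_moves([
  {"tx":5.7,"ty":14.2,"tz":0,"turn":26,"jaw":-0.5},
  {"tx":5.7,"ty":14.2,"tz":0,"turn":26,"jaw":-0.5},
  {"tx":5.7,"ty":14.2,"tz":0,"turn":26,"jaw":-0.5},
  {"tx":5.7,"ty":14.2,"tz":0,"turn":26,"jaw":-0.5},
  {"tx":5.7,"ty":14.2,"tz":0,"turn":26,"jaw":-0.5},
])

```text
time_s: 3.77
position: [0.5417, -0.2569, 0.2097]
tool_rot: [[0.862, -0.507, 0.011], [-0.507, -0.862, -0.006], [0.013, -0.001, -1.0]]
ft_force: [-0.9, 0.7, -1.7]
grip_width: 0.0353
```

```bash
python3 plan.py .543,-.245,.146,61; python3 -c "
from h import *
save('wr1',grab('wrist'))"
```

```text
now [ 0.5417 -0.2569  0.2097] psi -120.4 q [-37.  28.  70.   0.  81.  84.] w 0.0353 t 3.8 F [-0.9  0.7 -1.7] tilt [ 0.011 -0.006 -1.   ]
.543,-.245,.146,61 -> tx -0.5 ty -1.1 tz 6.4 turn -1
```

View pics/wr1.png

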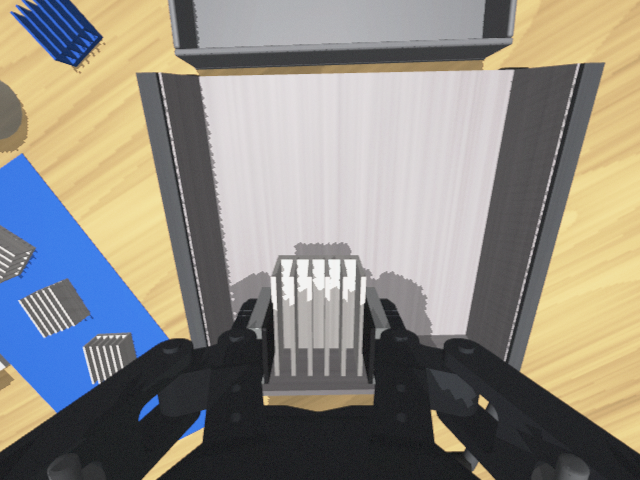

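Wrist view: the sink is gripped squarely at (320,315), aligned with the skip, and the skip floor is clear.

Request:
apply_moves([
  {"tx":-0.5,"ty":-1.1,"tz":2,"turn":0,"jaw":-0.5},
  {"tx":-0.5,"ty":-1.1,"tz":4.5,"turn":0,"jaw":-0.5},
  {"tx":-0.5,"ty":-1.1,"tz":6.3,"turn":0,"jaw":-0.5},
  {"tx":-0.5,"ty":-1.1,"tz":6.3,"turn":0,"jaw":-0.5},
  {"tx":-0.5,"ty":-1.1,"tz":6.3,"turn":0,"jaw":0.1},
])

```text
time_s: 4.23
position: [0.5427, -0.2414, 0.1477]
tool_rot: [[0.865, -0.501, 0.01], [-0.501, -0.866, -0.004], [0.011, -0.002, -1.0]]
ft_force: [-0.0, -0.2, 0.6]
grip_width: 0.0456
```

Request:
apply_moves([
  {"tx":0,"ty":0,"tz":0,"turn":0,"jaw":0.1},
  {"tx":0,"ty":0,"tz":0,"turn":0,"jaw":0.1},
  {"tx":0,"ty":0,"tz":-2,"turn":0,"jaw":0.1},
  {"tx":0,"ty":0,"tz":-4,"turn":0,"jaw":0.1},
  {"tx":0,"ty":0,"tz":-6,"turn":0,"jaw":0.1},
])

```text
time_s: 4.65
position: [0.5422, -0.2411, 0.2099]
tool_rot: [[0.866, -0.501, 0.012], [-0.501, -0.866, -0.004], [0.012, -0.002, -1.0]]
ft_force: [-0.2, 0.6, -0.3]
grip_width: 0.0469
```

```bash
python3 plan.py .535,-.12,.205,61 .524,.006,.12,61 .524,.006,.0235,61 .524,.006,.205,61 .543,-.16,.205,61 .5085,-.308,.205,61 .5085,-.308,.146,61
```

```text
now [ 0.5422 -0.2411  0.2099] psi -120.0 q [-35.  27.  71.   0.  80.  85.] w 0.0469 t 4.7 F [-0.2  0.6 -0.3] tilt [ 0.012 -0.004 -1.   ]
.535,-.12,.205,61 -> tx -6.7 ty -10.1 tz 0.5 turn -1
.524,.006,.12,61 -> tx -7.1 ty -10.5 tz 8.5 turn -0
.524,.006,.0235,61 -> tx 0.0 ty 0.0 tz 9.7 turn -0
.524,.006,.205,61 -> tx 0.0 ty 0.0 tz -18.1 turn -0
.543,-.16,.205,61 -> tx 9.7 ty 13.6 tz -0.0 turn -0
.5085,-.308,.205,61 -> tx 4.2 ty 14.6 tz -0.0 turn -0
.5085,-.308,.146,61 -> tx 0.0 ty 0.0 tz 5.9 turn -0
```

```bash
cat > sinks.py <<'E'
from h import *
grab('top'); z=load('top'); im=z['im']; W=cloud(z); hsv=cv2.cvtColor(im,cv2.COLOR_RGB2HSV)
fx,fy,cx,cy=z['k']; c0=-z['R'].T@z['t']
def ray(u,v,h):
    d=z['R'].T@np.array([(u-cx)/fx,(v-cy)/fy,1]); return (c0+d*(h-c0[2])/d[2])[:2]
m=((hsv[...,1]<90)&(hsv[...,2]>70)&(W[...,2]>.008)&(W[...,2]<.04)&(W[...,1]<.11)&(W[...,1]>-.12)).astype(np.uint8)
m=cv2.morphologyEx(m,cv2.MORPH_CLOSE,np.ones((5,5)))
for c in cv2.findContours(m,0,2)[0]:
    if cv2.contourArea(c)<80: continue
    r=cv2.minAreaRect(np.array([ray(*p[0],.024) for p in c],np.float32)*1000); w,h=r[1]
    print('sink',np.round(cv2.minAreaRect(c)[0]),np.round(r[0]),np.round(r[1]),'jaw psi',round((r[2] if w<h else r[2]+90)%180))
E
python3 sinks.py
```

```text
sink [334. 286.] [524.   6.] [36. 44.] jaw psi 62
sink [329. 250.] [598.  18.] [36. 45.] jaw psi 81
sink [326. 214.] [671.  27.] [45. 37.] jaw psi 112
sink [364. 171.] [764. -51.] [55. 36.] jaw psi 161
```

Request:
apply_moves([
  {"tx":-6.7,"ty":-10.1,"tz":0.5,"turn":0,"jaw":0.5},
  {"tx":-6.7,"ty":-10.1,"tz":0.5,"turn":0,"jaw":0.5},
  {"tx":-6.7,"ty":-10.1,"tz":0.5,"turn":0,"jaw":0.5},
  {"tx":-6.7,"ty":-10.1,"tz":0.5,"turn":0,"jaw":0.5},
])

```text
time_s: 5.03
position: [0.5353, -0.1154, 0.2098]
tool_rot: [[0.868, -0.496, 0.019], [-0.496, -0.868, -0.008], [0.021, -0.003, -1.0]]
ft_force: [0.2, 0.8, 0.3]
grip_width: 0.0636
```

Request:
apply_moves([
  {"tx":-7.1,"ty":-10.5,"tz":8.5,"turn":0,"jaw":0.5},
  {"tx":-7.1,"ty":-10.5,"tz":8.5,"turn":0,"jaw":0.5},
  {"tx":-7.1,"ty":-10.5,"tz":8.5,"turn":0,"jaw":0.5},
  {"tx":-7.1,"ty":-10.5,"tz":8.5,"turn":0,"jaw":0.5},
  {"tx":-7.1,"ty":-10.5,"tz":8.5,"turn":0,"jaw":0.5},
])

```text
time_s: 5.45
position: [0.5255, 0.0144, 0.1217]
tool_rot: [[0.87, -0.493, 0.015], [-0.493, -0.87, -0.006], [0.016, -0.002, -1.0]]
ft_force: [-0.0, 0.5, 0.6]
grip_width: 0.0641
```

```bash
python3 plan.py .524,.006,.0235,61
```

```text
now [0.5255 0.0144 0.1217] psi -119.5 q [-11.  27.  90.  -0.  63. 108.] w 0.0641 t 5.5 F [-0.   0.5  0.6] tilt [ 0.015 -0.006 -1.   ]
.524,.006,.0235,61 -> tx 0.3 ty 0.8 tz 9.8 turn -1
```

Request:
apply_moves([
  {"tx":0.3,"ty":0.8,"tz":4,"jaw":0.5,"turn":-1},
  {"tx":0.3,"ty":0.8,"tz":7.5,"jaw":0.5,"turn":-1},
  {"tx":0.3,"ty":0.8,"tz":9.8,"jaw":0.5,"turn":-1},
  {"tx":0.3,"ty":0.8,"tz":9.8,"jaw":0.5,"turn":-1},
  {"tx":0.3,"ty":0.8,"tz":9.8,"jaw":-0.5,"turn":-1},
])

```text
time_s: 5.87
position: [0.5262, 0.005, 0.0243]
tool_rot: [[0.878, -0.478, 0.015], [-0.478, -0.879, -0.006], [0.016, -0.002, -1.0]]
ft_force: [-0.2, -0.5, 0.4]
grip_width: 0.0532
```

Request:
apply_moves([
  {"tx":0,"ty":0,"tz":0,"jaw":-0.5,"turn":0},
  {"tx":0,"ty":0,"tz":0,"jaw":-0.5,"turn":0},
  {"tx":0,"ty":0,"tz":0,"jaw":-0.5,"turn":0},
  {"tx":0,"ty":0,"tz":0,"jaw":-0.5,"turn":0},
])

```text
time_s: 6.2
position: [0.5277, 0.0045, 0.0267]
tool_rot: [[0.878, -0.478, 0.02], [-0.478, -0.879, -0.007], [0.021, -0.003, -1.0]]
ft_force: [-0.5, -1.1, 7.6]
grip_width: 0.035
```

Request:
apply_moves([
  {"tx":0,"ty":0,"tz":-3,"jaw":-0.5,"turn":0},
  {"tx":0,"ty":0,"tz":-7,"jaw":-0.5,"turn":0},
  {"tx":0,"ty":0,"tz":-11,"jaw":-0.5,"turn":0},
  {"tx":0,"ty":0,"tz":-15,"jaw":-0.5,"turn":0},
  {"tx":0,"ty":0,"tz":-18.1,"jaw":-0.5,"turn":0},
])

```text
time_s: 6.62
position: [0.5241, 0.0059, 0.2125]
tool_rot: [[0.878, -0.477, 0.025], [-0.477, -0.879, -0.008], [0.026, -0.005, -1.0]]
ft_force: [0.5, -0.5, -0.9]
grip_width: 0.0354
```

Request:
apply_moves([
  {"tx":9.7,"ty":13.6,"tz":0,"turn":0,"jaw":-0.5},
  {"tx":9.7,"ty":13.6,"tz":0,"turn":0,"jaw":-0.5},
  {"tx":9.7,"ty":13.6,"tz":0,"turn":0,"jaw":-0.5},
  {"tx":9.7,"ty":13.6,"tz":0,"turn":0,"jaw":-0.5},
  {"tx":9.7,"ty":13.6,"tz":0,"turn":0,"jaw":-0.5},
])

```text
time_s: 7.03
position: [0.5449, -0.1665, 0.2159]
tool_rot: [[0.876, -0.482, 0.028], [-0.482, -0.876, -0.012], [0.031, -0.003, -1.0]]
ft_force: [-1.3, -0.4, -0.9]
grip_width: 0.0346
```

Request:
apply_moves([
  {"tx":4.2,"ty":14,"tz":0,"turn":0,"jaw":-0.5},
  {"tx":4.2,"ty":14,"tz":0,"turn":0,"jaw":-0.5},
  {"tx":4.2,"ty":14,"tz":0,"turn":0,"jaw":-0.5},
  {"tx":4.2,"ty":14,"tz":0,"turn":0,"jaw":-0.5},
  {"tx":4.2,"ty":14,"tz":0,"turn":0,"jaw":-0.5},
])

```text
time_s: 7.45
position: [0.5127, -0.3144, 0.2178]
tool_rot: [[0.873, -0.487, 0.029], [-0.486, -0.874, -0.015], [0.033, -0.001, -0.999]]
ft_force: [-0.7, 0.3, -0.5]
grip_width: 0.035
```

```bash
python3 plan.py .5085,-.308,.147,61
```

```text
now [ 0.5127 -0.3144  0.2178] psi -119.1 q [-43.  27.  70.   1.  81.  76.] w 0.035 t 7.5 F [-0.7  0.3 -0.5] tilt [ 0.029 -0.015 -0.999]
.5085,-.308,.147,61 -> tx -0.7 ty -0.4 tz 7.1 turn -0
```

Request:
apply_moves([
  {"tx":-0.7,"ty":-0.4,"tz":2.5,"turn":0,"jaw":-0.5},
  {"tx":-0.7,"ty":-0.4,"tz":5,"turn":0,"jaw":-0.5},
  {"tx":-0.7,"ty":-0.4,"tz":7,"turn":0,"jaw":-0.5},
  {"tx":-0.7,"ty":-0.4,"tz":7,"turn":0,"jaw":-0.5},
  {"tx":-0.7,"ty":-0.4,"tz":7,"turn":0,"jaw":0.1},
])

```text
time_s: 7.87
position: [0.5107, -0.3081, 0.1485]
tool_rot: [[0.873, -0.486, 0.03], [-0.486, -0.874, -0.015], [0.033, -0.001, -0.999]]
ft_force: [1.3, -0.3, 0.5]
grip_width: 0.0459
```

Request:
apply_moves([
  {"tx":0,"ty":0,"tz":0,"turn":0,"jaw":0.1},
  {"tx":0,"ty":0,"tz":0,"turn":0,"jaw":0.1},
  {"tx":0,"ty":0,"tz":-2,"turn":0,"jaw":0.1},
  {"tx":0,"ty":0,"tz":-4,"turn":0,"jaw":0.1},
  {"tx":0,"ty":0,"tz":-7,"turn":0,"jaw":0.1},
])

```text
time_s: 8.28
position: [0.5082, -0.3066, 0.2192]
tool_rot: [[0.873, -0.486, 0.028], [-0.486, -0.874, -0.014], [0.031, -0.002, -1.0]]
ft_force: [-0.1, -0.0, 0.5]
grip_width: 0.0468
```

Request:
apply_moves([
  {"tx":0,"ty":0,"tz":-4,"turn":0,"jaw":0.1},
  {"tx":0,"ty":0,"tz":-8,"turn":0,"jaw":0.1},
  {"tx":0,"ty":0,"tz":-10,"turn":0,"jaw":0.1},
  {"tx":0,"ty":0,"tz":-10,"turn":0,"jaw":0.1},
  {"tx":0,"ty":0,"tz":-10,"turn":0,"jaw":0.1},
])

```text
time_s: 8.7
position: [0.5055, -0.3051, 0.3211]
tool_rot: [[0.873, -0.486, 0.031], [-0.486, -0.874, -0.017], [0.035, -0.001, -0.999]]
ft_force: [0.0, -0.1, -0.1]
grip_width: 0.0469
```

Request:
apply_moves([
  {"tx":0,"ty":0,"tz":4,"turn":0,"jaw":0.1},
])

```text
time_s: 8.78
position: [0.5081, -0.3069, 0.2869]
tool_rot: [[0.873, -0.486, 0.041], [-0.485, -0.874, -0.025], [0.048, 0.002, -0.999]]
ft_force: [1.1, -2.2, 0.7]
grip_width: 0.0472
```

Request:
apply_moves([
  {"tx":0,"ty":0,"tz":4,"turn":0,"jaw":0.1},
])

```text
time_s: 8.87
position: [0.5096, -0.3078, 0.2462]
tool_rot: [[0.873, -0.486, 0.043], [-0.485, -0.874, -0.027], [0.05, 0.003, -0.999]]
ft_force: [1.4, -1.4, -1.0]
grip_width: 0.0469
```

Request:
apply_moves([
  {"tx":0,"ty":0,"tz":0,"turn":0,"jaw":0.1},
  {"tx":0,"ty":0,"tz":0,"turn":0,"jaw":0.1},
])

```text
time_s: 9.03
position: [0.5091, -0.3071, 0.2449]
tool_rot: [[0.873, -0.486, 0.039], [-0.485, -0.874, -0.024], [0.046, 0.002, -0.999]]
ft_force: [0.1, -0.6, 0.8]
grip_width: 0.0469
```

Request:
apply_moves([
  {"tx":0,"ty":0,"tz":-4,"turn":0,"jaw":0.1},
])

```text
time_s: 9.12
position: [0.5062, -0.3051, 0.2799]
tool_rot: [[0.873, -0.486, 0.03], [-0.486, -0.874, -0.015], [0.033, -0.001, -0.999]]
ft_force: [0.1, -0.5, -0.4]
grip_width: 0.047
```

Request:
apply_moves([
  {"tx":0,"ty":0,"tz":0,"turn":0,"jaw":0.1},
  {"tx":0,"ty":0,"tz":0,"turn":0,"jaw":0.1},
])

```text
time_s: 9.28
position: [0.5068, -0.3056, 0.2836]
tool_rot: [[0.873, -0.486, 0.034], [-0.486, -0.874, -0.019], [0.039, -0.0, -0.999]]
ft_force: [-0.7, 0.4, -0.8]
grip_width: 0.0469
```

Request:
apply_moves([
  {"tx":0,"ty":0,"tz":-4,"turn":0,"jaw":0.1},
])

```text
time_s: 9.37
position: [0.5039, -0.3035, 0.3158]
tool_rot: [[0.874, -0.486, 0.023], [-0.486, -0.874, -0.009], [0.025, -0.003, -1.0]]
ft_force: [0.4, -0.6, 0.1]
grip_width: 0.0471
```

Request:
apply_moves([
  {"tx":0,"ty":0,"tz":0,"turn":0,"jaw":0.1},
  {"tx":0,"ty":0,"tz":0,"turn":0,"jaw":0.1},
])

```text
time_s: 9.53
position: [0.5041, -0.3037, 0.318]
tool_rot: [[0.874, -0.486, 0.026], [-0.486, -0.874, -0.012], [0.029, -0.002, -1.0]]
ft_force: [-0.0, -0.3, -1.2]
grip_width: 0.0474
```

Request:
apply_moves([
  {"tx":0,"ty":0,"tz":-4,"turn":0,"jaw":0.1},
])

```text
time_s: 9.62
position: [0.5012, -0.3016, 0.3496]
tool_rot: [[0.874, -0.486, 0.013], [-0.486, -0.874, 0.0], [0.011, -0.007, -1.0]]
ft_force: [1.4, -1.9, -1.9]
grip_width: 0.0471
```

Request:
apply_moves([
  {"tx":0,"ty":0,"tz":0,"turn":0,"jaw":0.1},
  {"tx":0,"ty":0,"tz":0,"turn":0,"jaw":0.1},
])

```text
time_s: 9.78
position: [0.5013, -0.3017, 0.3504]
tool_rot: [[0.874, -0.486, 0.014], [-0.486, -0.874, -0.001], [0.013, -0.006, -1.0]]
ft_force: [-0.1, -0.3, -1.5]
grip_width: 0.0472
```

```bash
python3 sinks.py; python3 plan.py .53,-.20,.27,67 .565,-.09,.2,74 .598,.018,.12,81 .598,.018,.026,81 .598,.018,.215,81 .598,-.13,.215,71 .5955,-.2745,.215,61 .5955,-.2745,.153,61
```

```text
sink [329. 250.] [598.  17.] [36. 45.] jaw psi 82
sink [326. 214.] [671.  27.] [46. 37.] jaw psi 113
now [ 0.5012 -0.3016  0.3494] psi -119.1 q [-43.  23.  57.   1. 100.  76.] w 0.0468 t 9.8 F [-0.4  0.9  0.2] tilt [ 0.013  0.    -1.   ]
.53,-.20,.27,67 -> tx -2.4 ty -10.3 tz 7.9 turn -6
.565,-.09,.2,74 -> tx -1.1 ty -11.5 tz 7.0 turn -7
.598,.018,.12,81 -> tx 0.2 ty -11.3 tz 8.0 turn -7
.598,.018,.026,81 -> tx 0.0 ty 0.0 tz 9.4 turn -0
.598,.018,.215,81 -> tx 0.0 ty 0.0 tz -18.9 turn -0
.598,-.13,.215,71 -> tx 2.3 ty 14.6 tz -0.0 turn 10
.5955,-.2745,.215,61 -> tx 4.5 ty 13.7 tz -0.0 turn 10
.5955,-.2745,.153,61 -> tx 0.0 ty 0.0 tz 6.2 turn -0
```

Request:
apply_moves([
  {"tx":-1.2,"ty":-5,"tz":3.9,"turn":-3,"jaw":0.5},
  {"tx":-2.4,"ty":-10.3,"tz":7.9,"turn":-6,"jaw":0.5},
  {"tx":-2.4,"ty":-10.3,"tz":7.9,"turn":-6,"jaw":0.5},
  {"tx":-2.4,"ty":-10.3,"tz":7.9,"turn":-6,"jaw":0.5},
  {"tx":-2.4,"ty":-10.3,"tz":7.9,"turn":-6,"jaw":0.5},
])

```text
time_s: 10.25
position: [0.5312, -0.1978, 0.2689]
tool_rot: [[0.921, -0.39, 0.01], [-0.39, -0.921, 0.003], [0.008, -0.006, -1.0]]
ft_force: [-1.1, -0.6, -0.1]
grip_width: 0.064
```

Request:
apply_moves([
  {"tx":-1.1,"ty":-11.5,"tz":7,"turn":-7,"jaw":0.5},
  {"tx":-1.1,"ty":-11.5,"tz":7,"turn":-7,"jaw":0.5},
  {"tx":-1.1,"ty":-11.5,"tz":7,"turn":-7,"jaw":0.5},
  {"tx":-1.1,"ty":-11.5,"tz":7,"turn":-7,"jaw":0.5},
  {"tx":-1.1,"ty":-11.5,"tz":7,"turn":-7,"jaw":0.5},
])

```text
time_s: 10.67
position: [0.5668, -0.0862, 0.1984]
tool_rot: [[0.962, -0.272, 0.007], [-0.272, -0.962, 0.004], [0.006, -0.005, -1.0]]
ft_force: [0.5, -0.9, 0.5]
grip_width: 0.0639
```

Request:
apply_moves([
  {"tx":0.2,"ty":-11.3,"tz":8,"turn":-7,"jaw":0.5},
  {"tx":0.2,"ty":-11.3,"tz":8,"turn":-7,"jaw":0.5},
  {"tx":0.2,"ty":-11.3,"tz":8,"turn":-7,"jaw":0.5},
  {"tx":0.2,"ty":-11.3,"tz":8,"turn":-7,"jaw":0.5},
  {"tx":0.2,"ty":-11.3,"tz":8,"turn":-7,"jaw":0.5},
])

```text
time_s: 11.08
position: [0.6004, 0.0228, 0.1179]
tool_rot: [[0.988, -0.151, 0.005], [-0.151, -0.988, 0.004], [0.005, -0.005, -1.0]]
ft_force: [-0.9, -0.9, -0.2]
grip_width: 0.064
```

```bash
python3 plan.py .598,.018,.026,81
```

```text
now [0.6004 0.0228 0.1179] psi -98.7 q [-9. 33. 77.  0. 69. 89.] w 0.064 t 11.1 F [-0.9 -0.9 -0.2] tilt [ 0.005  0.004 -1.   ]
.598,.018,.026,81 -> tx -0.2 ty 0.5 tz 9.2 turn 0
```

Request:
apply_moves([
  {"tx":-0.2,"ty":0.5,"tz":4,"jaw":0.5,"turn":0},
  {"tx":-0.2,"ty":0.5,"tz":7.5,"jaw":0.5,"turn":0},
  {"tx":-0.2,"ty":0.5,"tz":9.2,"jaw":0.5,"turn":0},
  {"tx":-0.2,"ty":0.5,"tz":9.2,"jaw":0.5,"turn":0},
  {"tx":-0.2,"ty":0.5,"tz":9.2,"jaw":-0.5,"turn":0},
])

```text
time_s: 11.5
position: [0.5991, 0.0164, 0.0271]
tool_rot: [[0.988, -0.153, 0.007], [-0.153, -0.988, 0.003], [0.006, -0.004, -1.0]]
ft_force: [0.3, 0.5, -0.1]
grip_width: 0.0532
```

Request:
apply_moves([
  {"tx":0,"ty":0,"tz":0,"jaw":-0.5,"turn":0},
  {"tx":0,"ty":0,"tz":0,"jaw":-0.5,"turn":0},
  {"tx":0,"ty":0,"tz":0,"jaw":-0.5,"turn":0},
  {"tx":0,"ty":0,"tz":0,"jaw":-0.5,"turn":0},
])

```text
time_s: 11.83
position: [0.6008, 0.015, 0.03]
tool_rot: [[0.988, -0.153, 0.013], [-0.153, -0.988, 0.001], [0.012, -0.003, -1.0]]
ft_force: [-1.0, -3.8, 6.7]
grip_width: 0.035
```

Request:
apply_moves([
  {"tx":0,"ty":0,"tz":-4,"jaw":-0.5,"turn":0},
  {"tx":0,"ty":0,"tz":-8,"jaw":-0.5,"turn":0},
  {"tx":0,"ty":0,"tz":-12,"jaw":-0.5,"turn":0},
  {"tx":0,"ty":0,"tz":-16,"jaw":-0.5,"turn":0},
  {"tx":0,"ty":0,"tz":-18.7,"jaw":-0.5,"turn":0},
])

```text
time_s: 12.25
position: [0.5989, 0.0146, 0.223]
tool_rot: [[0.988, -0.153, 0.02], [-0.153, -0.988, -0.0], [0.019, -0.003, -1.0]]
ft_force: [-0.1, 0.5, -0.8]
grip_width: 0.0352
```

Request:
apply_moves([
  {"tx":2.3,"ty":14.6,"tz":0,"turn":10,"jaw":-0.5},
  {"tx":2.3,"ty":14.6,"tz":0,"turn":10,"jaw":-0.5},
  {"tx":2.3,"ty":14.6,"tz":0,"turn":10,"jaw":-0.5},
  {"tx":2.3,"ty":14.6,"tz":0,"turn":10,"jaw":-0.5},
  {"tx":2.3,"ty":14.6,"tz":0,"turn":10,"jaw":-0.5},
])

```text
time_s: 12.67
position: [0.599, -0.1382, 0.2245]
tool_rot: [[0.945, -0.327, 0.022], [-0.327, -0.945, -0.003], [0.022, -0.004, -1.0]]
ft_force: [-0.5, 0.9, -1.1]
grip_width: 0.035
```

Request:
apply_moves([
  {"tx":4.5,"ty":13.4,"tz":0,"turn":10,"jaw":-0.5},
  {"tx":4.5,"ty":13.4,"tz":0,"turn":10,"jaw":-0.5},
  {"tx":4.5,"ty":13.4,"tz":0,"turn":10,"jaw":-0.5},
  {"tx":4.5,"ty":13.4,"tz":0,"turn":10,"jaw":-0.5},
  {"tx":4.5,"ty":13.4,"tz":0,"turn":10,"jaw":-0.5},
])

```text
time_s: 13.08
position: [0.5969, -0.2839, 0.2255]
tool_rot: [[0.871, -0.49, 0.023], [-0.49, -0.872, -0.005], [0.022, -0.007, -1.0]]
ft_force: [1.1, 0.5, -1.6]
grip_width: 0.0351
```

```bash
python3 plan.py .5955,-.2745,.154,61
```

```text
now [ 0.5969 -0.2839  0.2255] psi -119.4 q [-36.  34.  58.   1.  87.  83.] w 0.0351 t 13.1 F [ 1.1  0.5 -1.6] tilt [ 0.023 -0.005 -1.   ]
.5955,-.2745,.154,61 -> tx -0.6 ty -0.8 tz 7.2 turn -0
```

Request:
apply_moves([
  {"tx":-0.6,"ty":-0.8,"tz":2.5,"turn":0,"jaw":-0.5},
  {"tx":-0.6,"ty":-0.8,"tz":5,"turn":0,"jaw":-0.5},
  {"tx":-0.6,"ty":-0.8,"tz":6.7,"turn":0,"jaw":-0.5},
  {"tx":-0.6,"ty":-0.8,"tz":6.7,"turn":0,"jaw":-0.5},
  {"tx":-0.6,"ty":-0.8,"tz":6.7,"turn":0,"jaw":0.1},
])

```text
time_s: 13.5
position: [0.5974, -0.2735, 0.1595]
tool_rot: [[0.872, -0.489, 0.023], [-0.49, -0.872, -0.005], [0.023, -0.007, -1.0]]
ft_force: [0.4, 0.8, -0.5]
grip_width: 0.0456
```

Request:
apply_moves([
  {"tx":0,"ty":0,"tz":0,"turn":0,"jaw":0.1},
  {"tx":0,"ty":0,"tz":0,"turn":0,"jaw":0.1},
  {"tx":0,"ty":0,"tz":-2,"turn":0,"jaw":0.1},
  {"tx":0,"ty":0,"tz":-5,"turn":0,"jaw":0.1},
  {"tx":0,"ty":0,"tz":-8,"turn":0,"jaw":0.1},
])

```text
time_s: 13.92
position: [0.5953, -0.2728, 0.2413]
tool_rot: [[0.872, -0.489, 0.023], [-0.489, -0.872, -0.005], [0.023, -0.007, -1.0]]
ft_force: [0.0, -0.0, 0.6]
grip_width: 0.047
```

Request:
apply_moves([
  {"tx":0,"ty":0,"tz":0,"turn":0,"jaw":0.1},
  {"tx":0,"ty":0,"tz":0,"turn":0,"jaw":0.1},
])

```text
time_s: 14.08
position: [0.5958, -0.2729, 0.2445]
tool_rot: [[0.872, -0.489, 0.028], [-0.489, -0.872, -0.008], [0.029, -0.007, -1.0]]
ft_force: [0.2, 0.1, -0.0]
grip_width: 0.0468
```

Request:
apply_moves([
  {"tx":0,"ty":0,"tz":-4,"turn":0,"jaw":0.1},
])

```text
time_s: 14.17
position: [0.5928, -0.2712, 0.2753]
tool_rot: [[0.872, -0.489, 0.015], [-0.489, -0.872, 0.001], [0.013, -0.008, -1.0]]
ft_force: [0.8, -0.2, -1.3]
grip_width: 0.0472
```

Request:
apply_moves([
  {"tx":0,"ty":0,"tz":0,"turn":0,"jaw":0.1},
  {"tx":0,"ty":0,"tz":0,"turn":0,"jaw":0.1},
])

```text
time_s: 14.33
position: [0.5928, -0.2711, 0.2757]
tool_rot: [[0.872, -0.489, 0.016], [-0.489, -0.872, 0.0], [0.014, -0.008, -1.0]]
ft_force: [0.3, -0.2, -0.7]
grip_width: 0.0471
```

```bash
python3 sinks.py; python3 plan.py .615,-.17,.26,75 .645,-.07,.2,94 .671,.026,.13,113 .671,.026,.027,113 .671,.026,.225,113 .64,-.08,.225,96 .6,-.21,.225,79 .56,-.3365,.225,61 .56,-.3365,.158,61
```

```text
sink [326. 214.] [671.  27.] [46. 37.] jaw psi 112
now [ 0.5926 -0.271   0.2746] psi -119.3 q [-35.  31.  54.   1.  94.  84.] w 0.0475 t 14.4 F [ 0.3 -0.7 -0. ] tilt [ 0.014  0.002 -1.   ]
.615,-.17,.26,75 -> tx -3.0 ty -9.9 tz 1.5 turn -14
.645,-.07,.2,94 -> tx 0.3 ty -10.4 tz 6.0 turn -19
.671,.026,.13,113 -> tx 3.3 ty -9.4 tz 7.0 turn -19
.671,.026,.027,113 -> tx 0.0 ty 0.0 tz 10.3 turn -0
.671,.026,.225,113 -> tx 0.0 ty 0.0 tz -19.8 turn -0
.64,-.08,.225,96 -> tx -7.0 ty 8.5 tz -0.0 turn 17
.6,-.21,.225,79 -> tx -5.3 ty 12.5 tz -0.0 turn 17
.56,-.3365,.225,61 -> tx -1.5 ty 13.2 tz -0.0 turn 18
.56,-.3365,.158,61 -> tx 0.0 ty 0.0 tz 6.7 turn -0
```

Request:
apply_moves([
  {"tx":-3,"ty":-9.7,"tz":1.5,"turn":-14,"jaw":0.5},
  {"tx":-3,"ty":-9.7,"tz":1.5,"turn":-14,"jaw":0.5},
  {"tx":-3,"ty":-9.7,"tz":1.5,"turn":-14,"jaw":0.5},
  {"tx":-3,"ty":-9.7,"tz":1.5,"turn":-14,"jaw":0.5},
  {"tx":-3,"ty":-9.7,"tz":1.5,"turn":-14,"jaw":0.5},
])

```text
time_s: 14.8
position: [0.6141, -0.1707, 0.259]
tool_rot: [[0.965, -0.262, 0.013], [-0.262, -0.965, 0.002], [0.012, -0.005, -1.0]]
ft_force: [0.5, -0.1, 0.6]
grip_width: 0.064
```

Request:
apply_moves([
  {"tx":0.3,"ty":-10.2,"tz":6,"turn":-19,"jaw":0.5},
  {"tx":0.3,"ty":-10.2,"tz":6,"turn":-19,"jaw":0.5},
  {"tx":0.3,"ty":-10.2,"tz":6,"turn":-19,"jaw":0.5},
  {"tx":0.3,"ty":-10.2,"tz":6,"turn":-19,"jaw":0.5},
  {"tx":0.3,"ty":-10.2,"tz":6,"turn":-19,"jaw":0.5},
])

```text
time_s: 15.22
position: [0.6443, -0.0728, 0.1981]
tool_rot: [[0.998, 0.066, 0.01], [0.066, -0.998, 0.003], [0.01, -0.002, -1.0]]
ft_force: [-0.2, 0.2, 0.5]
grip_width: 0.0637
```

Request:
apply_moves([
  {"tx":3.3,"ty":-9.2,"tz":7,"turn":-19,"jaw":0.5},
  {"tx":3.3,"ty":-9.2,"tz":7,"turn":-19,"jaw":0.5},
  {"tx":3.3,"ty":-9.2,"tz":7,"turn":-19,"jaw":0.5},
  {"tx":3.3,"ty":-9.2,"tz":7,"turn":-19,"jaw":0.5},
  {"tx":3.3,"ty":-9.2,"tz":7,"turn":-19,"jaw":0.5},
])

```text
time_s: 15.63
position: [0.672, 0.0207, 0.1277]
tool_rot: [[0.922, 0.386, 0.008], [0.386, -0.922, 0.002], [0.009, 0.001, -1.0]]
ft_force: [-0.3, -1.0, 0.8]
grip_width: 0.0639
```

```bash
python3 plan.py .671,.026,.026,113
```

```text
now [0.672  0.0207 0.1277] psi -67.3 q [-8. 39. 63.  0. 77. 59.] w 0.0639 t 15.6 F [-0.3 -1.   0.8] tilt [ 0.008  0.002 -1.   ]
.671,.026,.026,113 -> tx 0.1 ty -0.5 tz 10.2 turn -0
```

Request:
apply_moves([
  {"tx":0,"ty":-0.5,"tz":4,"jaw":0.5,"turn":0},
  {"tx":0,"ty":-0.5,"tz":8,"jaw":0.5,"turn":0},
  {"tx":0,"ty":-0.5,"tz":10.2,"jaw":0.5,"turn":0},
  {"tx":0,"ty":-0.5,"tz":10.2,"jaw":0.5,"turn":0},
  {"tx":0,"ty":-0.5,"tz":10.2,"jaw":-0.5,"turn":0},
])

```text
time_s: 16.05
position: [0.6715, 0.0234, 0.0267]
tool_rot: [[0.924, 0.383, 0.009], [0.383, -0.924, 0.002], [0.009, 0.002, -1.0]]
ft_force: [-0.3, -1.0, -0.3]
grip_width: 0.0533
```

Request:
apply_moves([
  {"tx":0,"ty":0,"tz":0,"jaw":-0.5,"turn":0},
  {"tx":0,"ty":0,"tz":0,"jaw":-0.5,"turn":0},
  {"tx":0,"ty":0,"tz":0,"jaw":-0.5,"turn":0},
  {"tx":0,"ty":0,"tz":0,"jaw":-0.5,"turn":0},
])

```text
time_s: 16.38
position: [0.6732, 0.0221, 0.0302]
tool_rot: [[0.924, 0.383, 0.015], [0.383, -0.924, -0.0], [0.014, 0.006, -1.0]]
ft_force: [-0.8, -4.4, 6.6]
grip_width: 0.0349
```

Request:
apply_moves([
  {"tx":0,"ty":0,"tz":-4,"jaw":-0.5,"turn":0},
  {"tx":0,"ty":0,"tz":-8,"jaw":-0.5,"turn":0},
  {"tx":0,"ty":0,"tz":-12,"jaw":-0.5,"turn":0},
  {"tx":0,"ty":0,"tz":-16,"jaw":-0.5,"turn":0},
  {"tx":0,"ty":0,"tz":-19.5,"jaw":-0.5,"turn":0},
])

```text
time_s: 16.8
position: [0.6701, 0.0219, 0.2301]
tool_rot: [[0.924, 0.382, 0.02], [0.382, -0.924, -0.001], [0.018, 0.008, -1.0]]
ft_force: [0.1, -1.0, -0.4]
grip_width: 0.0348
```

Request:
apply_moves([
  {"tx":-7,"ty":8.5,"tz":0,"turn":17,"jaw":-0.5},
  {"tx":-7,"ty":8.5,"tz":0,"turn":17,"jaw":-0.5},
  {"tx":-7,"ty":8.5,"tz":0,"turn":17,"jaw":-0.5},
  {"tx":-7,"ty":8.5,"tz":0,"turn":17,"jaw":-0.5},
  {"tx":-7,"ty":8.5,"tz":0,"turn":17,"jaw":-0.5},
])

```text
time_s: 17.22
position: [0.6376, -0.0849, 0.2313]
tool_rot: [[0.995, 0.093, 0.022], [0.093, -0.996, -0.002], [0.022, 0.004, -1.0]]
ft_force: [0.8, 0.8, 0.5]
grip_width: 0.0346
```

Request:
apply_moves([
  {"tx":-5.3,"ty":12.5,"tz":0,"turn":17,"jaw":-0.5},
  {"tx":-5.3,"ty":12.5,"tz":0,"turn":17,"jaw":-0.5},
  {"tx":-5.3,"ty":12.5,"tz":0,"turn":17,"jaw":-0.5},
  {"tx":-5.3,"ty":12.5,"tz":0,"turn":17,"jaw":-0.5},
  {"tx":-5.3,"ty":12.5,"tz":0,"turn":17,"jaw":-0.5},
])

```text
time_s: 17.63
position: [0.596, -0.2165, 0.2312]
tool_rot: [[0.979, -0.204, 0.023], [-0.204, -0.979, -0.002], [0.023, -0.002, -1.0]]
ft_force: [-0.4, -0.1, -0.5]
grip_width: 0.0348
```

Request:
apply_moves([
  {"tx":-1.5,"ty":12.8,"tz":0,"turn":18,"jaw":-0.5},
  {"tx":-1.5,"ty":12.8,"tz":0,"turn":18,"jaw":-0.5},
  {"tx":-1.5,"ty":12.8,"tz":0,"turn":18,"jaw":-0.5},
  {"tx":-1.5,"ty":12.8,"tz":0,"turn":18,"jaw":-0.5},
  {"tx":-1.5,"ty":12.8,"tz":0,"turn":18,"jaw":-0.5},
])

```text
time_s: 18.05
position: [0.5552, -0.3394, 0.2306]
tool_rot: [[0.867, -0.497, 0.024], [-0.497, -0.868, -0.002], [0.022, -0.01, -1.0]]
ft_force: [-0.4, 0.4, -0.4]
grip_width: 0.035
```

```bash
python3 plan.py .56,-.3365,.158,61; python3 -c "
from h import *
save('wr2',grab('wrist'))"
```

```text
now [ 0.5552 -0.3394  0.2306] psi -119.8 q [-42.  32.  59.   1.  87.  78.] w 0.035 t 18.1 F [-0.4  0.4 -0.4] tilt [ 0.024 -0.002 -1.   ]
.56,-.3365,.158,61 -> tx 0.3 ty -0.5 tz 7.3 turn -1
```

View pics/wr2.png

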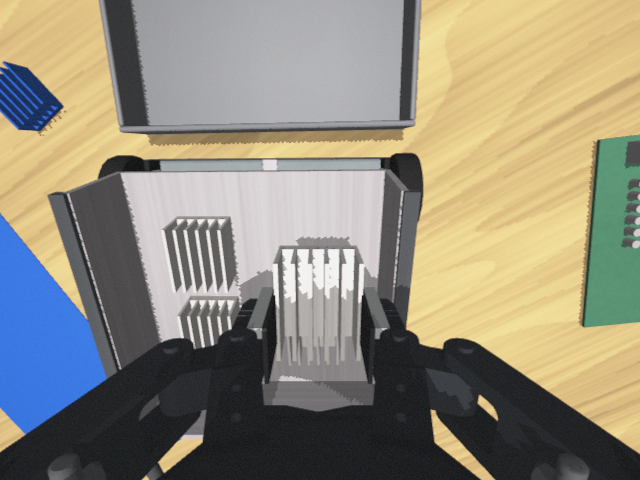

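Wrist view: two sinks lie in the skip on the left at (200,255) and (210,320). The fourth is held at (320,305) over the free right-front area.

Request:
apply_moves([
  {"tx":0.2,"ty":-0.4,"tz":2.5,"turn":0,"jaw":-0.5},
  {"tx":0.2,"ty":-0.4,"tz":5,"turn":0,"jaw":-0.5},
  {"tx":0.2,"ty":-0.4,"tz":7.2,"turn":0,"jaw":-0.5},
  {"tx":0.2,"ty":-0.4,"tz":7.2,"turn":0,"jaw":-0.5},
  {"tx":0.2,"ty":-0.4,"tz":7.2,"turn":0,"jaw":0.1},
])

```text
time_s: 18.52
position: [0.5623, -0.3333, 0.1592]
tool_rot: [[0.87, -0.492, 0.023], [-0.493, -0.87, -0.001], [0.021, -0.01, -1.0]]
ft_force: [-1.5, 0.0, -0.1]
grip_width: 0.0454
```

Request:
apply_moves([
  {"tx":0,"ty":0,"tz":0,"turn":0,"jaw":0.1},
  {"tx":0,"ty":0,"tz":0,"turn":0,"jaw":0.1},
  {"tx":0,"ty":0,"tz":-2,"turn":0,"jaw":0.1},
  {"tx":0,"ty":0,"tz":-5,"turn":0,"jaw":0.1},
  {"tx":0,"ty":0,"tz":-8,"turn":0,"jaw":0.1},
])

```text
time_s: 18.93
position: [0.5604, -0.3327, 0.241]
tool_rot: [[0.87, -0.492, 0.023], [-0.492, -0.871, -0.001], [0.021, -0.011, -1.0]]
ft_force: [0.5, -1.2, 0.4]
grip_width: 0.047
```

Request:
apply_moves([
  {"tx":0,"ty":0,"tz":0,"turn":0,"jaw":0.1},
  {"tx":0,"ty":0,"tz":0,"turn":0,"jaw":0.1},
])

```text
time_s: 19.1
position: [0.561, -0.3328, 0.2442]
tool_rot: [[0.87, -0.491, 0.028], [-0.492, -0.871, -0.005], [0.027, -0.009, -1.0]]
ft_force: [-0.0, -0.1, 0.8]
grip_width: 0.0473
```

Request:
apply_moves([
  {"tx":0,"ty":0,"tz":-4,"turn":0,"jaw":0.1},
])

```text
time_s: 19.18
position: [0.5581, -0.331, 0.2751]
tool_rot: [[0.871, -0.492, 0.016], [-0.492, -0.871, 0.006], [0.011, -0.013, -1.0]]
ft_force: [0.4, 0.0, -1.4]
grip_width: 0.0472
```

Request:
apply_moves([
  {"tx":0,"ty":0,"tz":0,"turn":0,"jaw":0.1},
  {"tx":0,"ty":0,"tz":0,"turn":0,"jaw":0.1},
])

```text
time_s: 19.35
position: [0.5582, -0.3308, 0.2756]
tool_rot: [[0.871, -0.491, 0.017], [-0.491, -0.871, 0.005], [0.012, -0.013, -1.0]]
ft_force: [-0.1, 0.6, -0.4]
grip_width: 0.047
```

```bash
python3 plan.py .48,-.27,.26,61 .407,-.209,.22,-29
```

```text
now [ 0.5582 -0.3308  0.2756] psi -119.4 q [-41.  31.  54.   1.  94.  78.] w 0.047 t 19.4 F [-0.1  0.6 -0.4] tilt [ 0.017  0.005 -1.   ]
.48,-.27,.26,61 -> tx -9.8 ty -1.5 tz 1.6 turn -0
.407,-.209,.22,-29 -> tx -9.3 ty -1.8 tz 4.0 turn 90
```

Request:
apply_moves([
  {"tx":-9.5,"ty":-1.5,"tz":0,"turn":-30,"jaw":0.2},
  {"tx":-9.5,"ty":-1.5,"tz":0,"turn":-30,"jaw":0.2},
  {"tx":-9.5,"ty":-1.5,"tz":0,"turn":-30,"jaw":0.2},
  {"tx":-9.5,"ty":-1.5,"tz":0,"turn":-30,"jaw":0.2},
  {"tx":-9.5,"ty":-1.5,"tz":0,"turn":-30,"jaw":0.2},
])

```text
time_s: 19.77
position: [0.4822, -0.2703, 0.2742]
tool_rot: [[1.0, 0.015, 0.016], [0.015, -1.0, 0.006], [0.016, -0.005, -1.0]]
ft_force: [1.0, -1.1, 0.7]
grip_width: 0.0512
```

Request:
apply_moves([
  {"tx":-5,"ty":-5,"tz":0,"turn":-30,"jaw":0.2},
  {"tx":-5,"ty":-5,"tz":0,"turn":-30,"jaw":0.2},
  {"tx":-5,"ty":-5,"tz":0,"turn":-30,"jaw":0.2},
  {"tx":-5,"ty":-5,"tz":0,"turn":-30,"jaw":0.2},
  {"tx":-5,"ty":-5,"tz":0,"turn":-30,"jaw":0.2},
])

```text
time_s: 20.18
position: [0.4314, -0.2209, 0.2731]
tool_rot: [[0.857, 0.516, 0.016], [0.516, -0.857, 0.006], [0.017, 0.003, -1.0]]
ft_force: [0.6, -0.0, 0.1]
grip_width: 0.0512
```

Request:
apply_moves([
  {"tx":0,"ty":0,"tz":0,"turn":-30,"jaw":0.2},
  {"tx":0,"ty":0,"tz":0,"turn":-30,"jaw":0.2},
  {"tx":0,"ty":0,"tz":0,"turn":-30,"jaw":0.2},
  {"tx":0,"ty":0,"tz":0,"turn":-30,"jaw":0.2},
  {"tx":0,"ty":0,"tz":0,"turn":-30,"jaw":0.2},
])

```text
time_s: 20.6
position: [0.4317, -0.2211, 0.2722]
tool_rot: [[0.481, 0.877, 0.015], [0.877, -0.481, 0.007], [0.013, 0.01, -1.0]]
ft_force: [-0.5, -0.2, 0.2]
grip_width: 0.0512
```

```bash
python3 plan.py .407,-.209,.22,-29 .407,-.209,.15,-29; python3 -c "
from h import *
a=grab('wrist'); b=grab('top'); z=load('wrist'); W=cloud(z)
k=(abs(W[...,0]-.41)<.1)&(abs(W[...,1]+.21)<.1)&(W[...,2]>.143)&(W[...,2]<.17)
p=W[k]; f=np.array([.871,-.491]); d=p[:,:2]-[.409,-.21]; s=abs(d@f)<.03; p=p[s]; print(len(p), cv2.minAreaRect((p[:,:2]*1000).astype(np.float32)),np.percentile(p[:,2],95)); 
save('both',np.hstack([cv2.resize(a,(400,300)),cv2.resize(b[110:390,350:640],(400,300))]))"
```

```text
now [ 0.4317 -0.2211  0.2722] psi -28.8 q [-42.  14.  82.   1.  84. -13.] w 0.0512 t 20.6 F [-0.5 -0.2  0.2] tilt [ 0.015  0.007 -1.   ]
.407,-.209,.22,-29 -> tx -0.1 ty -2.7 tz 5.2 turn 0
.407,-.209,.15,-29 -> tx 0.0 ty 0.0 tz 7.0 turn -0
4885 ((420.66461181640625, -214.06753540039062), (176.5135498046875, 35.07231140136719), 60.371002197265625) 0.15822334603937013
```

View pics/both.png

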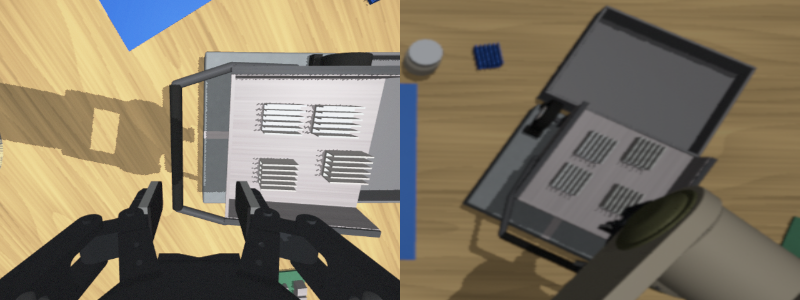

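All four sinks are in the skip in a 2×2 layout. The bar is between the jaws at (177,145) in the left view.

```bash
python3 -c "
from h import *
z=load('wrist'); W=cloud(z); f=np.array([.871,-.491]); l=np.array([.491,.871])
d=W[...,:2]-[.409,-.21]; a=d@f; b=d@l
k=(abs(a)<.03)&(abs(b)<.06)&(W[...,2]>.135)&(W[...,2]<.165); v,u=np.where(k)
k&=(np.mgrid[:480,:640][0]<340)
for lo in range(-60,60,20):
  s=k&(b>lo/1e3)&(b<lo/1e3+.02)
  if s.any(): print(lo,a[s].min().round(4),a[s].max().round(4),W[s][:,2].max().round(3),s.sum())
"
```

```text
-60 -0.005 0.009 0.159 434
-40 -0.0048 0.0089 0.16 456
-20 -0.005 0.0086 0.159 485
0 -0.0051 0.0087 0.159 515
20 -0.0049 0.0088 0.16 564
40 -0.0051 0.0084 0.159 584
```

```bash
python3 plan.py .411,-.211,.20,-29.4 .411,-.211,.15,-29.4
```

```text
now [ 0.4316 -0.2211  0.2723] psi -29.1 q [-42.  14.  82.   1.  84. -13.] w 0.0512 t 20.7 F [ 0.5 -0.4  0.2] tilt [ 0.015  0.007 -1.   ]
.411,-.211,.20,-29.4 -> tx -0.1 ty -2.3 tz 7.2 turn 0
.411,-.211,.15,-29.4 -> tx 0.0 ty 0.0 tz 5.0 turn -0
```

Request:
apply_moves([
  {"tx":-0.1,"ty":-2.3,"tz":3,"turn":0.6,"jaw":0.2},
  {"tx":-0.1,"ty":-2.3,"tz":6,"turn":0.6,"jaw":0.2},
  {"tx":-0.1,"ty":-2.3,"tz":7,"turn":0.6,"jaw":0.2},
  {"tx":-0.1,"ty":-2.3,"tz":7,"turn":0.6,"jaw":0.2},
])

```text
time_s: 21.03
position: [0.4112, -0.2096, 0.1996]
tool_rot: [[0.498, 0.867, 0.011], [0.867, -0.498, 0.011], [0.015, 0.004, -1.0]]
ft_force: [0.0, -0.1, 0.2]
grip_width: 0.0516
```

```bash
python3 plan.py .411,-.211,.15,-29.4
```

```text
now [ 0.4112 -0.2096  0.1996] psi -29.9 q [-42.  16.  93.   1.  72. -13.] w 0.0516 t 21.0 F [ 0.  -0.1  0.2] tilt [ 0.011  0.011 -1.   ]
.411,-.211,.15,-29.4 -> tx -0.1 ty 0.1 tz 5.0 turn -0
```

Request:
apply_moves([
  {"tx":-0.1,"ty":0.1,"tz":3,"turn":0,"jaw":0.2},
  {"tx":-0.1,"ty":0.1,"tz":5,"turn":0,"jaw":0.2},
  {"tx":-0.1,"ty":0.1,"tz":5,"turn":0,"jaw":0.2},
  {"tx":-0.1,"ty":0.1,"tz":5,"turn":0,"jaw":-1},
  {"tx":-0.1,"ty":0.1,"tz":5,"turn":0,"jaw":-1},
], squeeze=40)

```text
time_s: 21.45
position: [0.4129, -0.2111, 0.151]
tool_rot: [[0.499, 0.867, 0.012], [0.867, -0.499, 0.009], [0.014, 0.006, -1.0]]
ft_force: [0.5, 0.1, 0.2]
grip_width: 0.0281
```

Request:
apply_moves([
  {"tx":0,"ty":0,"tz":0,"turn":0,"jaw":-1},
  {"tx":0,"ty":0,"tz":0,"turn":0,"jaw":-1},
  {"tx":0,"ty":0,"tz":0,"turn":0,"jaw":-1},
  {"tx":0,"ty":0,"tz":0,"turn":0,"jaw":-1},
  {"tx":0,"ty":0,"tz":0,"turn":0,"jaw":-1},
])

```text
time_s: 21.87
position: [0.4098, -0.2093, 0.1517]
tool_rot: [[0.498, 0.867, 0.005], [0.867, -0.498, 0.013], [0.013, -0.002, -1.0]]
ft_force: [-17.0, 5.7, 8.3]
grip_width: 0.0125
```

Request:
apply_moves([
  {"tx":0,"ty":0.7,"tz":-1.9,"turn":0,"jaw":-1},
  {"tx":0,"ty":1.6,"tz":-3.8,"turn":0,"jaw":-1},
  {"tx":0,"ty":1.6,"tz":-3.8,"turn":0,"jaw":-1},
])

```text
time_s: 22.12
position: [0.4243, -0.2175, 0.1933]
tool_rot: [[0.498, 0.867, 0.007], [0.867, -0.498, 0.012], [0.014, -0.0, -1.0]]
ft_force: [-3.9, 4.7, -2.2]
grip_width: 0.0121
```

```bash
cat > arc.py <<'E'
from h import *; import sys
s=telemetry.observe(); p=np.array(s['position']); f=np.array([.871,-.491]); h0=np.array([.411,-.211]); r=.2356
d=p[:2]-h0; ff=d@f-.225; zz=p[2]-.08+float(sys.argv[1]) # grip z offset of bar over tcp
print('pos',p.round(4),'lat',round(d@[.491,.871],4),'r',np.hypot(ff,zz).round(4),'th',np.degrees(np.arctan2(zz,-ff)).round(1)-17.3,'F',s['ft_force'].round(1),'w',round(s['grip_width'],4))
for t in map(float,sys.argv[2:]):
    a=np.radians(t+17.28); print(t,'ty %.1f tz %.1f'%(100*(-r*np.cos(a)-ff),-100*(r*np.sin(a)-zz)))
E
python3 arc.py 0.0 15 20 25 30
```

```text
pos [ 0.4243 -0.2175  0.1933] lat 0.0008 r 0.2388 th 11.0 F [-3.9  4.7 -2.2] w 0.0121
15.0 ty 1.1 tz -1.3
20.0 ty 2.3 tz -2.9
25.0 ty 3.6 tz -4.5
30.0 ty 5.0 tz -6.0
```

Request:
apply_moves([
  {"tx":0,"ty":1.1,"tz":-1.4,"turn":0,"jaw":-1},
  {"tx":0,"ty":2.3,"tz":-3.0,"turn":0,"jaw":-1},
  {"tx":0,"ty":3.6,"tz":-4.6,"turn":0,"jaw":-1},
  {"tx":0,"ty":5.0,"tz":-6.1,"turn":0,"jaw":-1},
  {"tx":0,"ty":5.0,"tz":-6.1,"turn":0,"jaw":-1},
])

```text
time_s: 22.53
position: [0.4673, -0.2418, 0.259]
tool_rot: [[0.497, 0.867, 0.008], [0.867, -0.497, 0.013], [0.015, -0.0, -1.0]]
ft_force: [-15.4, 15.1, 16.8]
grip_width: 0.0123
```

```bash
python3 arc.py 0 35 40 45 50 55
```

```text
pos [ 0.4673 -0.2418  0.259 ] lat 0.0009 r 0.2406 th 30.8 F [-15.4  15.1  16.8] w 0.0123
35.0 ty 1.7 tz -0.7
40.0 ty 3.3 tz -1.9
45.0 ty 5.1 tz -3.0
50.0 ty 7.0 tz -3.8
55.0 ty 8.9 tz -4.5
```

```bash
sed -i 's/r=.2356/r=.238/' arc.py; python3 arc.py -0.006 30 35 40 45 50 55
```

```text
pos [ 0.4673 -0.2418  0.259 ] lat 0.0009 r 0.2362 th 29.8 F [-15.4  15.1  16.8] w 0.0123
30.0 ty -0.1 tz -0.2
35.0 ty 1.5 tz -1.5
40.0 ty 3.2 tz -2.7
45.0 ty 5.0 tz -3.8
50.0 ty 6.9 tz -4.7
55.0 ty 8.8 tz -5.4
```

Request:
apply_moves([
  {"tx":-0.1,"ty":0.7,"tz":-0.9,"turn":0,"jaw":-1},
  {"tx":-0.1,"ty":1.5,"tz":-1.5,"turn":0,"jaw":-1},
  {"tx":-0.1,"ty":3.2,"tz":-2.7,"turn":0,"jaw":-1},
  {"tx":-0.1,"ty":3.2,"tz":-2.7,"turn":0,"jaw":-1},
])

```text
time_s: 22.87
position: [0.497, -0.2586, 0.2868]
tool_rot: [[0.496, 0.868, 0.012], [0.868, -0.497, 0.015], [0.019, 0.003, -1.0]]
ft_force: [6.3, 5.2, -9.4]
grip_width: 0.0124
```

```bash
python3 arc.py -0.006 40 44 48 52 56 60
```

```text
pos [ 0.497  -0.2586  0.2868] lat 0.0008 r 0.2374 th 40.400000000000006 F [ 6.3  5.2 -9.4] w 0.0124
40.0 ty -0.2 tz 0.1
44.0 ty 1.2 tz -0.8
48.0 ty 2.7 tz -1.5
52.0 ty 4.2 tz -2.2
56.0 ty 5.8 tz -2.7
60.0 ty 7.4 tz -3.1
```

Request:
apply_moves([
  {"tx":-0.1,"ty":1.2,"tz":-0.7,"turn":0,"jaw":-1},
  {"tx":-0.1,"ty":2.7,"tz":-1.4,"turn":0,"jaw":-1},
  {"tx":-0.1,"ty":4.2,"tz":-2.1,"turn":0,"jaw":-1},
  {"tx":-0.1,"ty":5.8,"tz":-2.6,"turn":0,"jaw":-1},
  {"tx":-0.1,"ty":5.8,"tz":-2.6,"turn":0,"jaw":-1},
])

```text
time_s: 23.28
position: [0.5489, -0.288, 0.3147]
tool_rot: [[0.495, 0.869, 0.016], [0.869, -0.495, 0.016], [0.022, 0.006, -1.0]]
ft_force: [2.7, 7.7, 2.2]
grip_width: 0.0122
```

```bash
python3 arc.py -0.006 56 60 64 68
```

```text
pos [ 0.5489 -0.288   0.3147] lat 0.0007 r 0.2383 th 56.400000000000006 F [2.7 7.7 2.2] w 0.0122
56.0 ty -0.1 tz 0.1
60.0 ty 1.5 tz -0.3
64.0 ty 3.1 tz -0.7
68.0 ty 4.7 tz -0.9
```

Request:
apply_moves([
  {"tx":-0.1,"ty":1.5,"tz":-0.4,"turn":0,"jaw":-1},
  {"tx":-0.1,"ty":3.1,"tz":-0.7,"turn":0,"jaw":-1},
  {"tx":-0.1,"ty":4.7,"tz":-0.9,"turn":0,"jaw":-1},
  {"tx":-0.1,"ty":4.7,"tz":-0.9,"turn":0,"jaw":-1},
  {"tx":-0.1,"ty":4.7,"tz":-0.9,"turn":0,"jaw":-1},
])

```text
time_s: 23.7
position: [0.5901, -0.3112, 0.3245]
tool_rot: [[0.493, 0.87, 0.017], [0.87, -0.494, 0.018], [0.024, 0.006, -1.0]]
ft_force: [3.0, 5.3, -4.0]
grip_width: 0.0122
```

Request:
apply_moves([
  {"tx":0,"ty":0,"tz":0,"turn":0,"jaw":-1},
  {"tx":0,"ty":0,"tz":0,"turn":0,"jaw":-1},
  {"tx":0,"ty":0,"tz":0,"turn":0,"jaw":-1},
  {"tx":0,"ty":0,"tz":0,"turn":0,"jaw":-1},
  {"tx":0,"ty":0,"tz":0,"turn":0,"jaw":-1},
])

```text
time_s: 24.12
position: [0.59, -0.3111, 0.3245]
tool_rot: [[0.493, 0.87, 0.017], [0.869, -0.494, 0.018], [0.024, 0.006, -1.0]]
ft_force: [-0.2, 0.8, -6.1]
grip_width: 0.0121
```

```bash
python3 arc.py -0.006 68 64 60 56 52 ; python3 -c "
from h import *
b=grab('scene'); save('tip',cv2.resize(b[80:280,120:440],(800,500)))"
```

```text
pos [ 0.59   -0.3111  0.3245] lat 0.0007 r 0.2393 th 67.9 F [-0.2  0.8 -6.1] w 0.0121
68.0 ty 0.0 tz 0.1
64.0 ty -1.6 tz 0.3
60.0 ty -3.2 tz 0.6
56.0 ty -4.9 tz 1.1
52.0 ty -6.4 tz 1.6
```

View pics/tip.png

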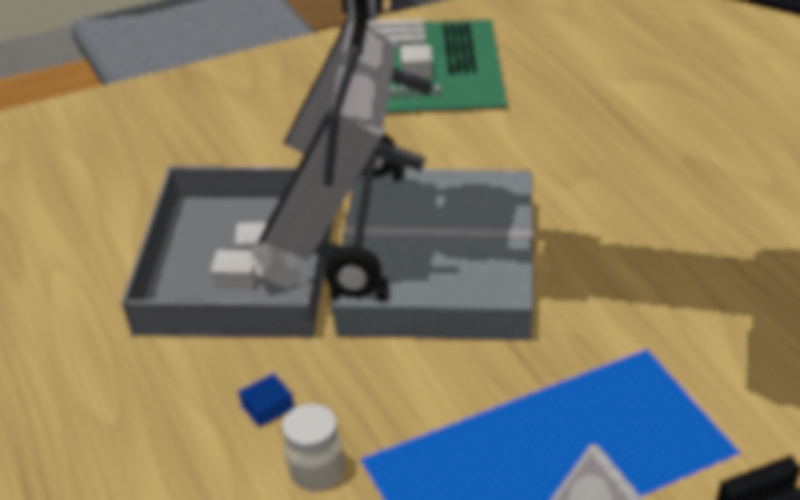

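Scene view: sinks are in the crate at (250,235), (235,265) and (280,270). I need the top view to see whether any hangs on the lip.

```bash
python3 -c "
from h import *
b=grab('top'); c=grab('wrist'); save('tip2',np.hstack([cv2.resize(b[110:330,400:640],(400,367)),cv2.resize(c,(400,367))]))"
```

```text
(no output)
```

View pics/tip2.png

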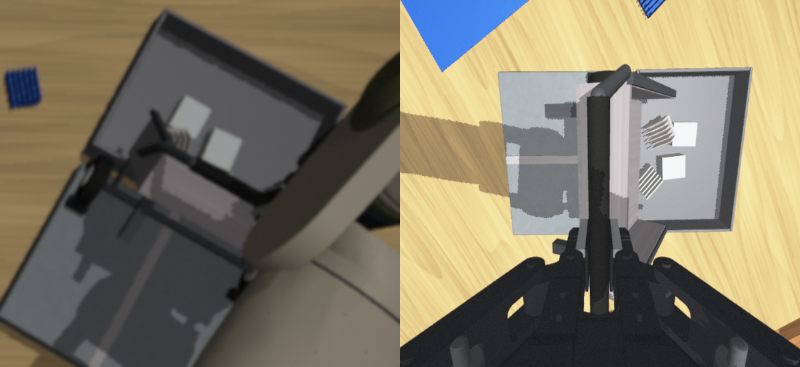

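Wrist view (right): all four sinks are beyond the skip lip in the crate, at (656,130), (684,134), (672,167) and (650,183). Now lowering the skip gently.

Request:
apply_moves([
  {"tx":0,"ty":-1.6,"tz":0.2,"turn":0,"jaw":-1},
  {"tx":0,"ty":-3.2,"tz":0.5,"turn":0,"jaw":-1},
  {"tx":0,"ty":-4.9,"tz":1.0,"turn":0,"jaw":-1},
  {"tx":0,"ty":-6.4,"tz":1.5,"turn":0,"jaw":-1},
  {"tx":0,"ty":-6.4,"tz":1.5,"turn":0,"jaw":-1},
])

```text
time_s: 24.68
position: [0.5328, -0.2789, 0.3109]
tool_rot: [[0.494, 0.869, 0.018], [0.869, -0.494, 0.015], [0.022, 0.009, -1.0]]
ft_force: [-2.8, -1.3, 2.1]
grip_width: 0.0121
```

```bash
python3 arc.py -0.006 52 48 44 40 36 32 
```

```text
pos [ 0.5328 -0.2789  0.3109] lat 0.0007 r 0.2407 th 51.900000000000006 F [-2.8 -1.3  2.1] w 0.0121
52.0 ty 0.1 tz 0.2
48.0 ty -1.4 tz 0.9
44.0 ty -2.9 tz 1.6
40.0 ty -4.3 tz 2.5
36.0 ty -5.7 tz 3.4
32.0 ty -7.0 tz 4.5
```

Request:
apply_moves([
  {"tx":0,"ty":-1.5,"tz":0.7,"turn":0,"jaw":-1},
  {"tx":0,"ty":-3.0,"tz":1.4,"turn":0,"jaw":-1},
  {"tx":0,"ty":-4.4,"tz":2.3,"turn":0,"jaw":-1},
  {"tx":0,"ty":-5.8,"tz":3.2,"turn":0,"jaw":-1},
  {"tx":0,"ty":-5.8,"tz":3.2,"turn":0,"jaw":-1},
])

```text
time_s: 25.1
position: [0.481, -0.2497, 0.2783]
tool_rot: [[0.495, 0.869, 0.016], [0.869, -0.495, 0.013], [0.02, 0.008, -1.0]]
ft_force: [-2.7, -3.7, -0.5]
grip_width: 0.012
```

```bash
python3 arc.py -0.006 36 32 28 24 20
```

```text
pos [ 0.481  -0.2497  0.2783] lat 0.0007 r 0.2409 th 35.7 F [-2.7 -3.7 -0.5] w 0.012
36.0 ty 0.3 tz 0.2
32.0 ty -1.0 tz 1.2
28.0 ty -2.2 tz 2.3
24.0 ty -3.4 tz 3.5
20.0 ty -4.4 tz 4.8
```

Request:
apply_moves([
  {"tx":0,"ty":-1.2,"tz":1.0,"turn":0,"jaw":-1},
  {"tx":0,"ty":-2.4,"tz":2.1,"turn":0,"jaw":-1},
  {"tx":0,"ty":-3.6,"tz":3.3,"turn":0,"jaw":-1},
  {"tx":0,"ty":-4.6,"tz":4.6,"turn":0,"jaw":-1},
  {"tx":0,"ty":-4.6,"tz":4.6,"turn":0,"jaw":-1},
])

```text
time_s: 25.52
position: [0.4399, -0.2264, 0.231]
tool_rot: [[0.495, 0.869, 0.013], [0.869, -0.495, 0.012], [0.017, 0.005, -1.0]]
ft_force: [-6.4, -3.9, -0.5]
grip_width: 0.012
```

```bash
python3 arc.py -0.006 20 16 12 8 4 0
```

```text
pos [ 0.4399 -0.2264  0.231 ] lat 0.0008 r 0.2408 th 19.7 F [-6.4 -3.9 -0.5] w 0.012
20.0 ty 0.3 tz 0.1
16.0 ty -0.7 tz 1.4
12.0 ty -1.5 tz 2.9
8.0 ty -2.3 tz 4.3
4.0 ty -2.9 tz 5.9
0.0 ty -3.5 tz 7.4
```

Request:
apply_moves([
  {"tx":0,"ty":-0.9,"tz":1.4,"turn":0,"jaw":-1},
  {"tx":0,"ty":-1.7,"tz":2.8,"turn":0,"jaw":-1},
  {"tx":0,"ty":-2.5,"tz":4.3,"turn":0,"jaw":-1},
  {"tx":0,"ty":-2.8,"tz":5.0,"turn":0,"jaw":-1},
  {"tx":0,"ty":-2.9,"tz":5.4,"turn":0,"jaw":-1},
])

```text
time_s: 25.93
position: [0.4145, -0.2119, 0.1767]
tool_rot: [[0.495, 0.869, 0.011], [0.869, -0.495, 0.011], [0.015, 0.004, -1.0]]
ft_force: [-10.5, -1.5, 0.9]
grip_width: 0.0116
```

```bash
python3 arc.py -0.006 6 4 2 0
```

```text
pos [ 0.4145 -0.2119  0.1767] lat 0.0009 r 0.2394 th 5.0 F [-10.5  -1.5   0.9] w 0.0116
6.0 ty 0.3 tz -0.3
4.0 ty -0.0 tz 0.4
2.0 ty -0.3 tz 1.2
0.0 ty -0.6 tz 2.0
```

Request:
apply_moves([
  {"tx":0,"ty":-0.2,"tz":0.6,"turn":0,"jaw":-1},
  {"tx":0,"ty":-0.4,"tz":1.2,"turn":0,"jaw":-1},
  {"tx":0,"ty":-0.5,"tz":1.6,"turn":0,"jaw":-1},
  {"tx":0,"ty":-0.6,"tz":2.0,"turn":0,"jaw":-1},
  {"tx":0,"ty":-0.6,"tz":2.0,"turn":0,"jaw":-1},
])

```text
time_s: 26.35
position: [0.4097, -0.2094, 0.1594]
tool_rot: [[0.495, 0.869, 0.013], [0.869, -0.495, 0.007], [0.013, 0.008, -1.0]]
ft_force: [-10.9, 4.8, 25.3]
grip_width: 0.0121
```

```bash
python3 arc.py -0.006 0; python3 -c "
from h import *
grab('wrist'); z=load('wrist'); W=cloud(z); f=np.array([.871,-.491]); l=np.array([.491,.871])
d=W[...,:2]-[.409,-.21]; a=d@f; b=d@l
for lo in(20,40):
  s=(abs(a)<.03)&(b>lo/1e3)&(b<lo/1e3+.02)&(W[...,2]>.135)&(W[...,2]<.2); print(a[s].min(),a[s].max(),W[s][:,2].max())
for A in (.08,.1,.14,.18,.22): s=(abs(a-A)<.01)&(abs(b-.03)<.02); print(A,np.nanmedian(W[s][:,2]))
"
```

```text
pos [ 0.4097 -0.2094  0.1594] lat 0.0008 r 0.2385 th 0.5999999999999979 F [-10.9   4.8  25.3] w 0.0121
0.0 ty -0.0 tz 0.3
-0.0054349458720175025 0.008634499738339066 0.15933344580461625
-0.005515404925800593 0.008483684659219946 0.15941832261471398
0.08 0.05092434491203095
0.1 0.11019098450267709
0.14 0.11580987566882056
0.18 nan
0.22 nan
  return np.nanmean(a, axis, out=out, keepdims=keepdims)
```

Request:
apply_moves([
  {"tx":0,"ty":0,"tz":0,"turn":0,"jaw":-0.4},
  {"tx":0,"ty":0,"tz":0,"turn":0,"jaw":0.2},
  {"tx":0,"ty":0.2,"tz":0,"turn":0,"jaw":0.2},
  {"tx":0,"ty":0.2,"tz":0,"turn":0,"jaw":0.2},
  {"tx":0,"ty":0.2,"tz":0,"turn":0,"jaw":0.2},
])

```text
time_s: 26.82
position: [0.4117, -0.2106, 0.1594]
tool_rot: [[0.495, 0.869, 0.013], [0.869, -0.495, 0.007], [0.013, 0.008, -1.0]]
ft_force: [0.3, 0.0, 0.3]
grip_width: 0.0511
```

Request:
apply_moves([
  {"tx":0,"ty":0,"tz":-3,"turn":0,"jaw":0.2},
  {"tx":0,"ty":0,"tz":-6,"turn":0,"jaw":0.2},
  {"tx":0,"ty":0,"tz":-9,"turn":0,"jaw":0.2},
  {"tx":0,"ty":0,"tz":-11,"turn":0,"jaw":0.2},
  {"tx":0,"ty":0,"tz":-11,"turn":0,"jaw":0.2},
])

```text
time_s: 27.23
position: [0.4113, -0.2123, 0.2731]
tool_rot: [[0.495, 0.869, 0.019], [0.869, -0.495, 0.002], [0.011, 0.015, -1.0]]
ft_force: [0.2, -0.2, 0.4]
grip_width: 0.0513
```

```bash
python3 -c "
from h import *
b=grab('top'); save('c3',np.hstack([cv2.resize(b[110:330,400:640],(400,367)),cv2.resize(b[180:380,140:358],(400,367))]))
z=load('top'); W=cloud(z); k=(W[...,2]>.09)&(W[...,0]>.55)&(W[...,0]<.62)&(W[...,1]>.1)&(W[...,1]<.4)
n,L,st,_=cv2.connectedComponentsWithStats(k.astype(np.uint8))
for i in range(1,n):
    if st[i,4]>60:
        p=W[L==i]; print(p.min(0).round(3),p.max(0).round(3)); A=np.c_[p[:,:2],np.ones(len(p))]; c,*_=np.linalg.lstsq(A,p[:,2],rcond=None); print('plane',c.round(3))
        for zz in (.095,.1,.105,.11,.115): s=abs(p[:,2]-zz)<.003; print(zz,p[s][:,0].min().round(4),p[s][:,0].max().round(4),end=' | ')
        print()
m=((cv2.cvtColor(z['im'],cv2.COLOR_RGB2HSV)[...,2]<60)&(W[...,2]>.045)&(W[...,1]>.1)&(W[...,0]<.52)&(W[...,0]>.35)); p=W[m]; r=cv2.minAreaRect((p[:,:2]*1000).astype(np.float32)); print('rack',r)
th=np.radians(r[2]) ; print(cv2.boxPoints(r))
"; python3 plan.py .47,-.05,.27,-5 .5,.09,.24,10
```

```text
[0.57  0.286 0.09 ] [0.6   0.357 0.121]
plane [-0.857 -0.011  0.611]
0.095 0.5851 0.5989 | 0.1 0.5786 0.5943 | 0.105 0.572 0.5917 | 0.11 0.5703 0.587 | 0.115 0.5703 0.5847 | 
[0.574 0.207 0.09 ] [0.602 0.278 0.121]
plane [-0.966 -0.016  0.677]
0.095 0.5895 0.5998 | 0.1 0.5844 0.5959 | 0.105 0.5859 0.5928 | 0.11 0.5741 0.5903 | 0.115 0.5737 0.5865 | 
[0.576 0.124 0.09 ] [0.603 0.193 0.12 ]
plane [-0.942 -0.012  0.663]
0.095 0.5951 0.6025 | 0.1 0.5826 0.598 | 0.105 0.5767 0.5952 | 0.11 0.5758 0.592 | 0.115 0.5755 0.5884 | 
rack ((432.1693420410156, 253.26052856445312), (165.62155151367188, 78.77284240722656), 86.6541748046875)
[[388.01703 172.88959]
 [466.65558 168.2922 ]
 [476.32166 333.63147]
 [397.6831  338.22885]]
now [ 0.4107 -0.2118  0.2708] psi -29.7 q [-42.  12.  85.   1.  83. -13.] w 0.0511 t 27.3 F [ 0.3  0.1 -0. ] tilt [ 0.016  0.005 -1.   ]
.47,-.05,.27,-5 -> tx 17.0 ty -2.9 tz 0.1 turn -25
.5,.09,.24,10 -> tx 14.2 ty 1.8 tz 3.0 turn -15
```

View pics/c3.png

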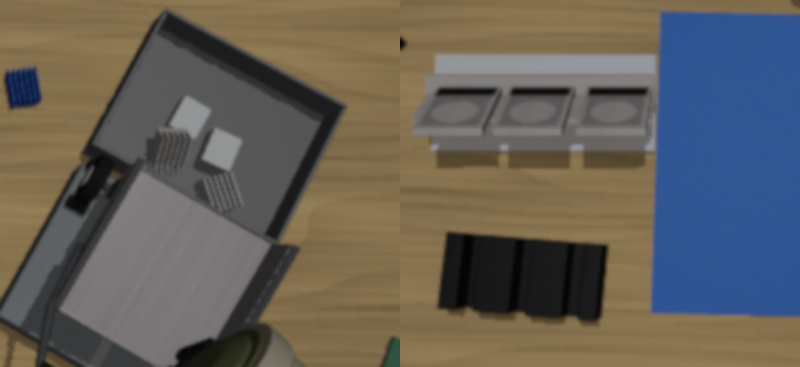

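Top view: all four sinks are inside the crate, the skip is back level and empty, and three drives and the rack are unchanged. Next come the drives. I pinch the free top across its thickness, so the lifted drive swings upright between the vertical pads.

Request:
apply_moves([
  {"tx":14.5,"ty":-1,"tz":0,"turn":-17,"jaw":0.5},
  {"tx":14.5,"ty":-1,"tz":0,"turn":-17,"jaw":0.5},
  {"tx":14.5,"ty":-1,"tz":0,"turn":-17,"jaw":0.5},
  {"tx":14.5,"ty":-1,"tz":0,"turn":-17,"jaw":0.5},
  {"tx":14.5,"ty":-1,"tz":0,"turn":-17,"jaw":0.5},
], squeeze=30)

```text
time_s: 27.7
position: [0.4745, -0.0775, 0.2711]
tool_rot: [[0.215, 0.977, 0.015], [0.977, -0.215, 0.007], [0.01, 0.013, -1.0]]
ft_force: [0.1, -0.9, 0.4]
grip_width: 0.0643
```

```bash
python3 plan.py .53,.03,.25,2 .592,.1585,.2,2
```

```text
now [ 0.4745 -0.0775  0.2711] psi -12.4 q [-24.  14.  83.   1.  83. -11.] w 0.0643 t 27.7 F [ 0.1 -0.9  0.4] tilt [ 0.015  0.007 -1.   ]
.53,.03,.25,2 -> tx 11.7 ty 3.1 tz 2.1 turn -14
.592,.1585,.2,2 -> tx 12.6 ty 6.6 tz 5.0 turn -0
```

Request:
apply_moves([
  {"tx":11.7,"ty":3.1,"tz":2,"turn":-14,"jaw":0.5},
  {"tx":11.7,"ty":3.1,"tz":2,"turn":-14,"jaw":0.5},
  {"tx":11.7,"ty":3.1,"tz":2,"turn":-14,"jaw":0.5},
  {"tx":11.7,"ty":3.1,"tz":2,"turn":-14,"jaw":0.5},
  {"tx":11.7,"ty":3.1,"tz":2,"turn":-14,"jaw":0.5},
])

```text
time_s: 28.12
position: [0.5302, 0.0313, 0.2508]
tool_rot: [[-0.03, 0.999, 0.011], [1.0, 0.03, 0.007], [0.007, 0.012, -1.0]]
ft_force: [-0.8, -0.8, -0.1]
grip_width: 0.0639
```

Request:
apply_moves([
  {"tx":12.3,"ty":6.4,"tz":5,"turn":0,"jaw":0.5},
  {"tx":12.3,"ty":6.4,"tz":5,"turn":0,"jaw":0.5},
  {"tx":12.3,"ty":6.4,"tz":5,"turn":0,"jaw":0.5},
  {"tx":12.3,"ty":6.4,"tz":5,"turn":0,"jaw":0.5},
  {"tx":12.3,"ty":6.4,"tz":5,"turn":0,"jaw":0.5},
])

```text
time_s: 28.53
position: [0.5911, 0.1582, 0.1992]
tool_rot: [[-0.032, 0.999, 0.007], [0.999, 0.032, 0.007], [0.007, 0.007, -1.0]]
ft_force: [-0.9, -0.9, 0.6]
grip_width: 0.0639
```

```bash
python3 plan.py .592,.1585,.15,2 .592,.1585,.1,2; python3 -c "
from h import *
save('wr4',grab('wrist')); z=load('wrist'); W=cloud(z)
k=(W[...,2]>.09)&(W[...,2]<.128)&(W[...,0]>.55)&(W[...,0]<.63)&(W[...,1]>.1)&(W[...,1]<.4); k=cv2.morphologyEx(k.astype(np.uint8),cv2.MORPH_OPEN,np.ones((3,3)))
n,L,st,_=cv2.connectedComponentsWithStats(k)
for i in range(1,n):
    if st[i,4]>300: p=W[L==i]; print(st[i],np.percentile(p,1,0).round(4),np.percentile(p,99,0).round(4))
"
```

```text
now [0.5911 0.1582 0.1992] psi 1.8 q [ 4. 30. 69.  0. 81.  2.] w 0.0639 t 28.5 F [-0.9 -0.9  0.6] tilt [ 0.007  0.007 -1.   ]
.592,.1585,.15,2 -> tx 0.0 ty 0.1 tz 4.9 turn -0
.592,.1585,.1,2 -> tx 0.0 ty 0.0 tz 5.0 turn -0
[ 290    0   51   40 1776] [0.5734 0.2867 0.0906] [0.6007 0.3058 0.1185]
[ 290   46   49  132 5818] [0.5744 0.2082 0.0908] [0.6023 0.2762 0.1187]
[ 293  195   43  112 4337] [0.5765 0.1248 0.0908] [0.6043 0.1934 0.1185]
```

View pics/wr4.png

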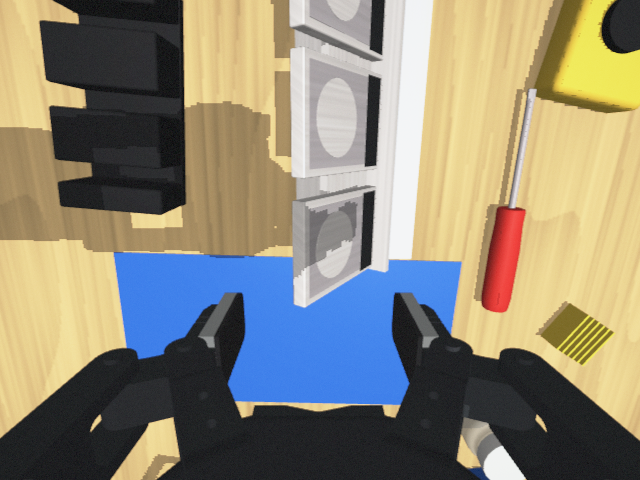

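Wrist view: the jaws at (225,320) and (410,320) straddle the drive line; the nearest drive is at (335,250) and its top edge at column 295. The drive is centred at y = 0.159.

Request:
apply_moves([
  {"tx":0,"ty":0.1,"tz":3,"turn":0,"jaw":0.5},
  {"tx":0,"ty":0.1,"tz":6,"turn":0,"jaw":0.5},
  {"tx":0,"ty":0.1,"tz":8.5,"turn":0,"jaw":0.5},
  {"tx":0,"ty":0.1,"tz":9.9,"turn":0,"jaw":0.5},
  {"tx":0,"ty":0.1,"tz":9.9,"turn":0,"jaw":0.5},
], squeeze=25)

```text
time_s: 29.0
position: [0.5911, 0.1546, 0.0986]
tool_rot: [[-0.028, 1.0, 0.002], [1.0, 0.028, 0.006], [0.006, 0.002, -1.0]]
ft_force: [-0.6, 0.2, -0.0]
grip_width: 0.0641
```

Request:
apply_moves([
  {"tx":0,"ty":0,"tz":0,"turn":0,"jaw":0},
  {"tx":0,"ty":0,"tz":0,"turn":0,"jaw":-0.2},
  {"tx":0,"ty":0,"tz":0,"turn":0,"jaw":-0.4},
  {"tx":0,"ty":0,"tz":0,"turn":0,"jaw":-0.4},
  {"tx":0,"ty":0,"tz":0,"turn":0,"jaw":-0.4},
])

```text
time_s: 29.42
position: [0.5931, 0.1539, 0.102]
tool_rot: [[-0.028, 1.0, 0.01], [1.0, 0.028, 0.005], [0.005, 0.01, -1.0]]
ft_force: [-1.2, -2.3, 10.7]
grip_width: 0.0284
```

```bash
python3 plan.py; python3 -c "
from h import *
save('wr5',grab('wrist'))"
```

```text
now [0.5931 0.1539 0.102 ] psi 1.6 q [ 3. 35. 76.  0. 68.  2.] w 0.0284 t 29.4 F [-1.2 -2.3 10.7] tilt [ 0.01   0.005 -1.   ]
```

View pics/wr5.png

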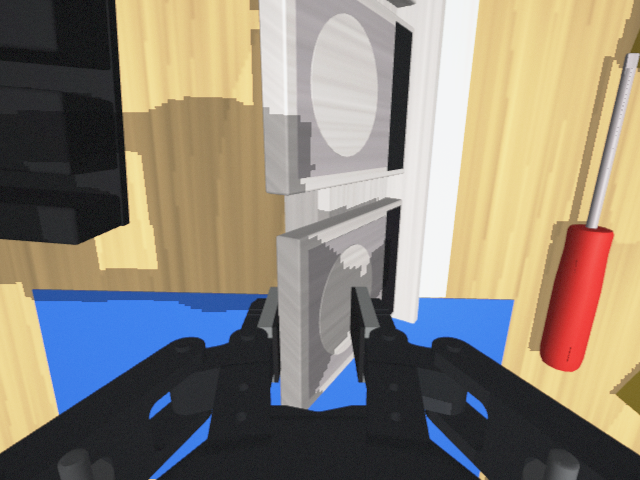

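Wrist view: the pads at (270,320) and (362,320) hold the drive's top at a 28 mm opening, so it has already begun to turn upright. Now lift up and forward while closing.

Request:
apply_moves([
  {"tx":0,"ty":0.6,"tz":-1,"turn":0,"jaw":-0.6},
  {"tx":0,"ty":1.2,"tz":-2,"turn":0,"jaw":-0.8},
  {"tx":0,"ty":1.8,"tz":-3,"turn":0,"jaw":-1},
  {"tx":0,"ty":2.4,"tz":-4,"turn":0,"jaw":-1},
  {"tx":0,"ty":2.4,"tz":-4,"turn":0,"jaw":-1},
], squeeze=30)

```text
time_s: 29.88
position: [0.6187, 0.1542, 0.1456]
tool_rot: [[-0.028, 0.999, 0.016], [1.0, 0.028, 0.005], [0.005, 0.017, -1.0]]
ft_force: [-0.0, 0.2, -0.9]
grip_width: 0.0093
```

Request:
apply_moves([
  {"tx":0,"ty":0,"tz":-2,"turn":0,"jaw":-1},
  {"tx":0,"ty":0,"tz":-4,"turn":0,"jaw":-1},
  {"tx":0,"ty":0,"tz":-6,"turn":0,"jaw":-1},
  {"tx":0,"ty":0,"tz":-8,"turn":0,"jaw":-1},
  {"tx":0,"ty":0,"tz":-8,"turn":0,"jaw":-1},
])

```text
time_s: 30.3
position: [0.618, 0.1538, 0.2297]
tool_rot: [[-0.028, 0.999, 0.023], [1.0, 0.028, 0.006], [0.005, 0.023, -1.0]]
ft_force: [0.1, 0.2, -0.4]
grip_width: 0.0093
```

```bash
python3 plan.py .53,.18,.24,25 .47,.195,.22,56 .429,.1984,.22,86.65; python3 -c "
from h import *
a=grab('wrist'); b=grab('scene'); save('wr6',np.hstack([cv2.resize(a,(400,300)),cv2.resize(b[180:420,280:600],(400,300))]))"
```

```text
now [0.618  0.1538 0.2297] psi 1.6 q [ 3. 31. 62.  0. 86.  2.] w 0.0093 t 30.3 F [ 0.1  0.2 -0.4] tilt [ 0.023  0.006 -1.   ]
.53,.18,.24,25 -> tx 2.9 ty -8.7 tz -1.0 turn -23
.47,.195,.22,56 -> tx 3.9 ty -4.8 tz 2.0 turn -31
.429,.1984,.22,86.65 -> tx 3.6 ty -2.0 tz -0.0 turn -31
```

View pics/wr6.png

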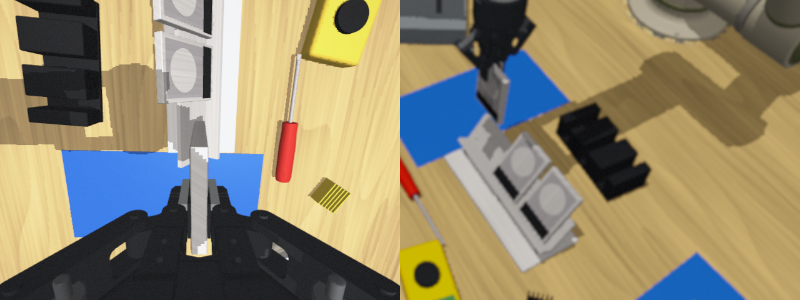

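The drive hangs upright in the pads (9.3 mm opening), its top edge at (200,200) in the left view.

Request:
apply_moves([
  {"tx":0,"ty":0,"tz":-4,"turn":0,"jaw":-1},
])

```text
time_s: 30.48
position: [0.6134, 0.1532, 0.2566]
tool_rot: [[-0.028, 1.0, -0.001], [1.0, 0.028, 0.004], [0.004, -0.001, -1.0]]
ft_force: [0.5, 0.0, -3.1]
grip_width: 0.0095
```

Request:
apply_moves([
  {"tx":0,"ty":0,"tz":0,"turn":0,"jaw":-1},
  {"tx":0,"ty":0,"tz":0,"turn":0,"jaw":-1},
])

```text
time_s: 30.65
position: [0.613, 0.1531, 0.2557]
tool_rot: [[-0.028, 1.0, -0.002], [1.0, 0.028, 0.004], [0.004, -0.002, -1.0]]
ft_force: [0.1, 0.0, -2.2]
grip_width: 0.0098
```

Request:
apply_moves([
  {"tx":0,"ty":0,"tz":-4,"turn":0,"jaw":-1},
])

```text
time_s: 30.73
position: [0.6105, 0.1527, 0.2863]
tool_rot: [[-0.028, 0.999, -0.021], [1.0, 0.028, 0.003], [0.004, -0.021, -1.0]]
ft_force: [1.6, 0.9, -2.4]
grip_width: 0.0093
```

Request:
apply_moves([
  {"tx":0,"ty":0,"tz":0,"turn":0,"jaw":-1},
  {"tx":0,"ty":0,"tz":0,"turn":0,"jaw":-1},
])

```text
time_s: 30.9
position: [0.6103, 0.1526, 0.2851]
tool_rot: [[-0.028, 0.999, -0.023], [1.0, 0.028, 0.003], [0.004, -0.023, -1.0]]
ft_force: [-0.7, -0.0, -1.3]
grip_width: 0.0099
```

```bash
cat > held.py <<'E'
from h import *
s=telemetry.observe(); p=np.array(s['position']); R=np.array(s['tool_rot']); grab('wrist'); z=load('wrist'); W=cloud(z)
T=(W-p)@R   # tool frame
k=(abs(T[...,1])<.008)&(T[...,2]<.095)&(T[...,2]>-.05)&(T[...,0]>-.06)&(T[...,0]<.08)
k&=~((abs(T[...,1])>.004)&(abs(T[...,0])<.014))
q=T[k]; print('n',len(q),'tool x',np.percentile(q[:,0],[0.5,99.5]).round(4),'y',np.percentile(q[:,1],[1,50,99]).round(4),'z',np.percentile(q[:,2],[1,50,99]).round(4))
for lo in range(-50,60,8):
    t=q[(q[:,0]>lo/1e3)&(q[:,0]<lo/1e3+.008)]
    if len(t): print(lo,len(t),'z',np.percentile(t[:,2],[2,50,98]).round(4),'y',np.percentile(t[:,1],[2,50,98]).round(4))
E
python3 held.py; python3 plan.py .54,.18,.25,25 .47,.195,.22,56 .429,.1984,.22,86.65
```

```text
n 5458 tool x [-0.0292  0.04  ] y [-0.0042  0.0008  0.0061] z [-0.0204 -0.0131  0.0731]
-34 206 z [-0.0142 -0.0133 -0.0124] y [-0.0039  0.0011  0.0058]
-26 449 z [-0.0146 -0.0135 -0.0124] y [-0.0039  0.0008  0.0058]
-18 428 z [-0.0146 -0.0135 -0.0124] y [-0.0038  0.0004  0.0057]
-10 419 z [-0.0205 -0.0135 -0.0123] y [-0.0038 -0.0003  0.0037]
-2 425 z [-0.0184 -0.0134 -0.0123] y [-0.0038  0.      0.0037]
6 467 z [-0.0172 -0.0133 -0.0121] y [-0.0039 -0.0003  0.0037]
14 653 z [-0.0493 -0.0132 -0.0084] y [-0.0064  0.0008  0.0063]
22 644 z [-0.0144 -0.0131 -0.0106] y [-0.0041  0.0011  0.006 ]
30 673 z [-0.0143 -0.0131 -0.011 ] y [-0.0041  0.0008  0.0059]
38 1094 z [-0.0137  0.0102  0.081 ] y [-0.0035  0.0012  0.0059]
now [0.6101 0.1526 0.2844] psi 1.6 q [ 3. 30. 55.  0. 96.  2.] w 0.0094 t 30.9 F [ 0.2  0.7 -2.1] tilt [-0.024  0.003 -1.   ]
.54,.18,.25,25 -> tx 2.9 ty -6.9 tz 3.4 turn -23
.47,.195,.22,56 -> tx 4.3 ty -5.7 tz 3.0 turn -31
.429,.1984,.22,86.65 -> tx 3.6 ty -2.0 tz -0.0 turn -31
```

Request:
apply_moves([
  {"tx":0,"ty":0,"tz":4,"turn":0,"jaw":-1},
])

```text
time_s: 31.03
position: [0.6114, 0.1529, 0.2498]
tool_rot: [[-0.028, 1.0, -0.012], [1.0, 0.028, 0.004], [0.004, -0.011, -1.0]]
ft_force: [2.6, 0.7, 0.3]
grip_width: 0.0095
```

Request:
apply_moves([
  {"tx":2.9,"ty":-3.5,"tz":0,"turn":-11,"jaw":-1},
  {"tx":2.9,"ty":-6.9,"tz":0,"turn":-23,"jaw":-1},
  {"tx":2.9,"ty":-6.9,"tz":0,"turn":-23,"jaw":-1},
  {"tx":2.9,"ty":-6.9,"tz":0,"turn":-23,"jaw":-1},
  {"tx":2.9,"ty":-6.9,"tz":0,"turn":-23,"jaw":-1},
])

```text
time_s: 31.45
position: [0.5408, 0.1801, 0.2496]
tool_rot: [[-0.417, 0.909, -0.014], [0.909, 0.417, 0.004], [0.009, -0.011, -1.0]]
ft_force: [0.5, 0.5, -0.3]
grip_width: 0.0096
```

Request:
apply_moves([
  {"tx":4.3,"ty":-5.5,"tz":3,"turn":-31,"jaw":-1},
  {"tx":4.3,"ty":-5.5,"tz":3,"turn":-31,"jaw":-1},
  {"tx":4.3,"ty":-5.5,"tz":3,"turn":-31,"jaw":-1},
  {"tx":4.3,"ty":-5.5,"tz":3,"turn":-31,"jaw":-1},
  {"tx":4.3,"ty":-5.5,"tz":3,"turn":-31,"jaw":-1},
])

```text
time_s: 31.87
position: [0.4719, 0.1964, 0.2196]
tool_rot: [[-0.828, 0.56, -0.015], [0.56, 0.829, 0.003], [0.014, -0.006, -1.0]]
ft_force: [1.2, -0.2, -1.2]
grip_width: 0.0094
```

Request:
apply_moves([
  {"tx":3.3,"ty":-2,"tz":0,"turn":-31,"jaw":-1},
  {"tx":3.3,"ty":-2,"tz":0,"turn":-31,"jaw":-1},
  {"tx":3.3,"ty":-2,"tz":0,"turn":-31,"jaw":-1},
  {"tx":3.3,"ty":-2,"tz":0,"turn":-31,"jaw":-1},
  {"tx":3.3,"ty":-2,"tz":0,"turn":-31,"jaw":-1},
])

```text
time_s: 32.28
position: [0.4332, 0.1982, 0.2194]
tool_rot: [[-0.999, 0.049, -0.016], [0.049, 0.999, 0.003], [0.016, 0.002, -1.0]]
ft_force: [-0.8, 0.1, -1.4]
grip_width: 0.0097
```

```bash
python3 plan.py .434,.197,.165,86.65; python3 held.py | head -1; python3 -c "
from h import *
z=load('wrist'); W=cloud(z)
# slot profile: rack frame
c=np.array([.4322,.2533]); a=np.radians(86.65); y=np.array([np.cos(a),np.sin(a)]); x=np.array([y[1],-y[0]])
D=W[...,:2]-c; X=D@x; Y=D@y
print('x extent at top',[np.percentile(X[(W[...,2]>.045)&(W[...,2]<.06)&(abs(X)<.07)&(abs(Y-o)<.01)],[1,99]).round(4) if ((W[...,2]>.045)&(W[...,2]<.06)&(abs(X)<.07)&(abs(Y-o)<.01)).any() else None for o in(-.028,.028,.07,-.07)])
for lo in range(-90,90,3):
    s=(abs(X-.02)<.02)&(Y>lo/1e3)&(Y<lo/1e3+.003)&(W[...,2]<.07)
    print(lo,np.nanmedian(W[s][:,2]).round(3) if s.any() else None,end=';')
"
```

```text
now [0.4332 0.1982 0.2194] psi 87.2 q [ 10.  16.  88.   0.  77. -77.] w 0.0097 t 32.3 F [-0.8  0.1 -1.4] tilt [-0.016  0.003 -1.   ]
.434,.197,.165,86.65 -> tx -0.1 ty -0.1 tz 5.4 turn 1
n 5477 tool x [-0.0291  0.0401] y [-0.0059 -0.0006  0.0044] z [-0.0193 -0.0132  0.073 ]
x extent at top [array([-0.0382,  0.0402]), array([-0.0383,  0.0397]), array([-0.0381,  0.0402]), array([-0.0382,  0.0399])]
-90 0.001;-87 0.001;-84 0.053;-81 0.054;-78 0.054;-75 0.054;-72 0.054;-69 0.054;-66 None;-63 None;-60 None;-57 None;-54 None;-51 None;-48 None;-45 0.054;-42 0.054;-39 0.054;-36 0.054;-33 0.054;-30 0.054;-27 0.054;-24 0.054;-21 0.054;-18 0.054;-15 0.054;-12 0.054;-9 0.053;-6 None;-3 0.009;0 0.009;3 0.009;6 0.029;9 0.054;12 0.054;15 0.054;18 0.054;21 0.054;24 0.054;27 0.054;30 0.054;33 0.054;36 0.054;39 0.054;42 0.054;45 0.054;48 None;51 None;54 None;57 None;60 0.022;63 0.036;66 0.054;69 0.054;72 0.054;75 0.054;78 0.054;81 0.054;84 None;87 None;
```

Request:
apply_moves([
  {"tx":-0.2,"ty":0,"tz":3,"turn":0.5,"jaw":-1},
  {"tx":-0.2,"ty":0,"tz":5.5,"turn":0.5,"jaw":-1},
  {"tx":-0.2,"ty":0,"tz":5.5,"turn":0.5,"jaw":-1},
  {"tx":-0.2,"ty":0,"tz":5.5,"turn":0.5,"jaw":-1},
])

```text
time_s: 32.67
position: [0.4341, 0.1981, 0.1637]
tool_rot: [[-0.998, 0.06, -0.019], [0.06, 0.998, 0.002], [0.019, 0.001, -1.0]]
ft_force: [-0.4, -0.6, -0.2]
grip_width: 0.0096
```

```bash
python3 plan.py .4353,.198,.120,86.65 .4353,.198,.097,86.65; python3 held.py | head -1
```

```text
now [0.4341 0.1981 0.1637] psi 86.6 q [ 10.  20.  93.   0.  68. -77.] w 0.0096 t 32.7 F [-0.4 -0.6 -0.2] tilt [-0.019  0.002 -1.   ]
.4353,.198,.120,86.65 -> tx -0.1 ty -0.0 tz 4.4 turn -0
.4353,.198,.097,86.65 -> tx 0.0 ty 0.0 tz 2.3 turn -0
n 5480 tool x [-0.0289  0.0401] y [-0.0059 -0.0006  0.0044] z [-0.0191 -0.0132  0.0731]
```

Request:
apply_moves([
  {"tx":-0.2,"ty":0,"tz":2,"turn":0,"jaw":-1},
  {"tx":-0.2,"ty":0,"tz":4,"turn":0,"jaw":-1},
  {"tx":-0.2,"ty":0,"tz":5.5,"turn":0,"jaw":-1},
  {"tx":-0.2,"ty":0,"tz":5.5,"turn":0,"jaw":-1},
])

```text
time_s: 33.05
position: [0.4355, 0.1982, 0.109]
tool_rot: [[-0.998, 0.06, -0.018], [0.06, 0.998, 0.003], [0.019, 0.002, -1.0]]
ft_force: [-1.3, 0.0, -0.8]
grip_width: 0.0096
```

Request:
apply_moves([
  {"tx":0,"ty":0,"tz":0.6,"turn":0,"jaw":-1},
  {"tx":0,"ty":0,"tz":1.0,"turn":0,"jaw":-1},
  {"tx":0,"ty":0,"tz":1.2,"turn":0,"jaw":-1},
])

```text
time_s: 33.3
position: [0.4357, 0.1983, 0.0975]
tool_rot: [[-0.998, 0.061, -0.017], [0.06, 0.998, 0.003], [0.017, 0.002, -1.0]]
ft_force: [-0.0, 0.1, -1.9]
grip_width: 0.0097
```

```bash
python3 plan.py .4353,.198,.0947,86.65
```

```text
now [0.4357 0.1983 0.0975] psi 86.5 q [ 10.  25.  98.   0.  58. -77.] w 0.0097 t 33.3 F [-0.   0.1 -1.9] tilt [-0.017  0.003 -1.   ]
.4353,.198,.0947,86.65 -> tx 0.0 ty -0.0 tz 0.3 turn -0
```

Request:
apply_moves([
  {"tx":0,"ty":0,"tz":0.2,"turn":0,"jaw":-1},
  {"tx":0,"ty":0,"tz":0.4,"turn":0,"jaw":-1},
  {"tx":0,"ty":0,"tz":0.4,"turn":0,"jaw":-1},
])

```text
time_s: 33.55
position: [0.4361, 0.1987, 0.0954]
tool_rot: [[-0.998, 0.06, -0.015], [0.06, 0.998, 0.004], [0.015, 0.003, -1.0]]
ft_force: [-5.2, 0.9, 16.7]
grip_width: 0.0096
```

Request:
apply_moves([
  {"tx":0,"ty":0,"tz":0,"turn":0,"jaw":-0.7},
  {"tx":0,"ty":0,"tz":0,"turn":0,"jaw":-0.5},
  {"tx":0,"ty":0,"tz":0,"turn":0,"jaw":-0.4},
  {"tx":0,"ty":0,"tz":0,"turn":0,"jaw":-0.4},
  {"tx":0,"ty":0,"tz":0,"turn":0,"jaw":-0.4},
])

```text
time_s: 33.97
position: [0.4361, 0.1987, 0.0953]
tool_rot: [[-0.998, 0.061, -0.015], [0.061, 0.998, 0.004], [0.015, 0.003, -1.0]]
ft_force: [-0.7, -0.8, -0.0]
grip_width: 0.0256
```

Request:
apply_moves([
  {"tx":0,"ty":0,"tz":-3,"turn":0,"jaw":-0.4},
  {"tx":0,"ty":0,"tz":-6,"turn":0,"jaw":-0.4},
  {"tx":0,"ty":0,"tz":-10,"turn":0,"jaw":-0.4},
  {"tx":0,"ty":0,"tz":-12,"turn":0,"jaw":-0.4},
  {"tx":0,"ty":0,"tz":-12,"turn":0,"jaw":-0.4},
])

```text
time_s: 34.38
position: [0.4395, 0.1985, 0.2195]
tool_rot: [[-0.998, 0.06, -0.006], [0.06, 0.998, 0.005], [0.007, 0.005, -1.0]]
ft_force: [-0.5, 0.4, -0.2]
grip_width: 0.0254
```

```bash
cat > chk.py <<'E'
from h import *
c=np.array([.4322,.2533]); a=np.radians(86.65); y=np.array([np.cos(a),np.sin(a)]); x=np.array([y[1],-y[0]])
for n in('wrist','top'):
    grab(n); W=cloud(load(n)); D=W[...,:2]-c; X=D@x; Y=D@y
    r=(W[...,2]>.045)&(W[...,2]<.06)&(abs(X)<.06)&(abs(Y)<.1)
    if r.any(): print(n,'rack X',np.percentile(X[r],[1,99]).round(4),'Y',np.percentile(Y[r],[.5,99.5]).round(4))
    for o in(-.055,0,.055):
        k=(W[...,2]>.09)&(W[...,2]<.125)&(abs(X)<.06)&(abs(Y-o)<.015)
        if k.sum()>20: print(n,'drive at',o,'X',np.percentile(X[k],[1,99]).round(4),'Y',np.percentile(Y[k],[1,99]).round(4),'ztop',np.percentile(W[k][:,2],[10,50,90]).round(4))
E
python3 chk.py; python3 plan.py .47,.21,.25,58 .53,.23,.25,30 .590,.243,.2,2
```

```text
wrist rack X [-0.038   0.0402] Y [-0.0818  0.0821]
wrist drive at -0.055 X [-0.0335  0.0349] Y [-0.0598 -0.0497] ztop [0.1076 0.1087 0.1096]
top rack X [-0.0373  0.04  ] Y [-0.0829 -0.074 ]
now [0.4378 0.1982 0.2153] psi 86.5 q [ 10.  17.  88.   0.  76. -77.] w 0.0257 t 34.5 F [-0.4 -0.7  0.1] tilt [-0.014  0.004 -1.   ]
.47,.21,.25,58 -> tx -3.1 ty 1.4 tz -3.5 turn 29
.53,.23,.25,30 -> tx -4.0 ty 4.9 tz -0.0 turn 28
.590,.243,.2,2 -> tx -1.9 ty 5.8 tz 5.0 turn 28
```

Drive 1 stands on the slot floor: its top is at z 0.1087 (0.108 expected), it is centred to within 1 mm along the slot, and it is upright. On to drive 2.

Request:
apply_moves([
  {"tx":-3.1,"ty":1.4,"tz":-3.5,"turn":29,"jaw":0},
  {"tx":-3.1,"ty":1.4,"tz":-3.5,"turn":29,"jaw":0.5},
  {"tx":-3.1,"ty":1.4,"tz":-3.5,"turn":29,"jaw":0.5},
  {"tx":-3.1,"ty":1.4,"tz":-3.5,"turn":29,"jaw":0.5},
  {"tx":-3.1,"ty":1.4,"tz":-3.5,"turn":29,"jaw":0.5},
])

```text
time_s: 34.9
position: [0.4698, 0.21, 0.2481]
tool_rot: [[-0.841, 0.541, -0.017], [0.541, 0.841, 0.003], [0.016, -0.007, -1.0]]
ft_force: [-0.6, -0.5, -0.8]
grip_width: 0.064
```

Request:
apply_moves([
  {"tx":-4,"ty":4.9,"tz":0,"turn":28,"jaw":0.5},
  {"tx":-4,"ty":4.9,"tz":0,"turn":28,"jaw":0.5},
  {"tx":-4,"ty":4.9,"tz":0,"turn":28,"jaw":0.5},
  {"tx":-4,"ty":4.9,"tz":0,"turn":28,"jaw":0.5},
  {"tx":-4,"ty":4.9,"tz":0,"turn":28,"jaw":0.5},
])

```text
time_s: 35.32
position: [0.5298, 0.2296, 0.2453]
tool_rot: [[-0.488, 0.873, -0.02], [0.873, 0.488, 0.003], [0.012, -0.017, -1.0]]
ft_force: [0.4, -0.6, 0.3]
grip_width: 0.0641
```

Request:
apply_moves([
  {"tx":-1.9,"ty":5.8,"tz":5,"turn":28,"jaw":0.5},
  {"tx":-1.9,"ty":5.8,"tz":5,"turn":28,"jaw":0.5},
  {"tx":-1.9,"ty":5.8,"tz":5,"turn":28,"jaw":0.5},
  {"tx":-1.9,"ty":5.8,"tz":5,"turn":28,"jaw":0.5},
  {"tx":-1.9,"ty":5.8,"tz":5,"turn":28,"jaw":0.5},
])

```text
time_s: 35.73
position: [0.5885, 0.2413, 0.1925]
tool_rot: [[-0.023, 0.999, -0.023], [1.0, 0.023, 0.002], [0.003, -0.023, -1.0]]
ft_force: [-0.1, 0.5, 0.7]
grip_width: 0.0641
```

```bash
cat > dr.py <<'E'
from h import *
grab('wrist'); W=cloud(load('wrist'))
k=(W[...,2]>.09)&(W[...,2]<.128)&(W[...,0]>.55)&(W[...,0]<.63)&(W[...,1]>.1)&(W[...,1]<.4); k=cv2.morphologyEx(k.astype(np.uint8),cv2.MORPH_OPEN,np.ones((3,3)))
n,L,st,_=cv2.connectedComponentsWithStats(k)
for i in range(1,n):
    if st[i,4]>300: p=W[L==i]; print(np.percentile(p,1,0).round(4),np.percentile(p,99,0).round(4))
E
python3 dr.py; python3 plan.py .590,.2425,.1,2
```

```text
[0.5727 0.2881 0.0907] [0.6003 0.3561 0.1186]
[0.5743 0.2087 0.0908] [0.6022 0.2773 0.1185]
now [0.5884 0.2414 0.1933] psi 1.6 q [12. 33. 64.  0. 84. 10.] w 0.0641 t 35.8 F [0.1 0.4 0.2] tilt [-0.022  0.002 -1.   ]
.590,.2425,.1,2 -> tx 0.1 ty 0.2 tz 9.3 turn -0
```

Request:
apply_moves([
  {"tx":0.1,"ty":0.3,"tz":4,"turn":0,"jaw":0.5},
])

```text
time_s: 35.87
position: [0.5933, 0.2432, 0.1601]
tool_rot: [[-0.036, 0.999, -0.008], [0.999, 0.036, 0.005], [0.005, -0.007, -1.0]]
ft_force: [2.4, 0.6, 0.0]
grip_width: 0.0641
```

Request:
apply_moves([
  {"tx":0,"ty":0,"tz":0,"turn":0,"jaw":0.5},
  {"tx":0,"ty":0,"tz":0,"turn":0,"jaw":0.5},
])

```text
time_s: 36.03
position: [0.593, 0.2432, 0.1606]
tool_rot: [[-0.042, 0.999, -0.008], [0.999, 0.042, 0.005], [0.005, -0.008, -1.0]]
ft_force: [0.1, 0.0, 1.0]
grip_width: 0.0643
```

```bash
python3 plan.py .590,.243,.1,2
```

```text
now [0.593  0.2432 0.1606] psi 2.4 q [12. 35. 66.  0. 79.  9.] w 0.0643 t 36.0 F [0.1 0.  1. ] tilt [-0.008  0.005 -1.   ]
.590,.243,.1,2 -> tx -0.0 ty -0.3 tz 6.1 turn 0
```

Request:
apply_moves([
  {"tx":0.1,"ty":-0.3,"tz":3,"turn":0,"jaw":0.5},
  {"tx":0.1,"ty":-0.3,"tz":5.5,"turn":0,"jaw":0.5},
  {"tx":0.1,"ty":-0.3,"tz":6.1,"turn":0,"jaw":0.5},
  {"tx":0.1,"ty":-0.3,"tz":6.1,"turn":0,"jaw":0.5},
], squeeze=25)

```text
time_s: 36.37
position: [0.5894, 0.2443, 0.1]
tool_rot: [[-0.044, 0.999, -0.009], [0.999, 0.044, 0.005], [0.005, -0.009, -1.0]]
ft_force: [0.1, 0.1, 0.3]
grip_width: 0.0643
```

Request:
apply_moves([
  {"tx":0,"ty":0,"tz":0,"turn":0,"jaw":0},
  {"tx":0,"ty":0,"tz":0,"turn":0,"jaw":-0.2},
  {"tx":0,"ty":0,"tz":0,"turn":0,"jaw":-0.4},
  {"tx":0,"ty":0,"tz":0,"turn":0,"jaw":-0.4},
  {"tx":0,"ty":0,"tz":0,"turn":0,"jaw":-0.4},
])

```text
time_s: 36.78
position: [0.591, 0.2446, 0.1032]
tool_rot: [[-0.044, 0.999, -0.003], [0.999, 0.044, 0.006], [0.006, -0.002, -1.0]]
ft_force: [-0.6, -0.9, 9.8]
grip_width: 0.028
```

Request:
apply_moves([
  {"tx":0,"ty":0.6,"tz":-1,"turn":0,"jaw":-0.6},
  {"tx":0,"ty":1.2,"tz":-2,"turn":0,"jaw":-0.8},
  {"tx":0,"ty":1.8,"tz":-3,"turn":0,"jaw":-1},
  {"tx":0,"ty":2.4,"tz":-4,"turn":0,"jaw":-1},
  {"tx":0,"ty":2.4,"tz":-4,"turn":0,"jaw":-1},
], squeeze=30)

```text
time_s: 37.2
position: [0.6171, 0.2454, 0.1462]
tool_rot: [[-0.044, 0.999, 0.003], [0.999, 0.044, 0.007], [0.007, 0.004, -1.0]]
ft_force: [-0.1, 0.2, -0.7]
grip_width: 0.0094
```

Request:
apply_moves([
  {"tx":0,"ty":0,"tz":-3,"turn":0,"jaw":-1},
  {"tx":0,"ty":0,"tz":-6,"turn":0,"jaw":-1},
  {"tx":0,"ty":0,"tz":-9,"turn":0,"jaw":-1},
  {"tx":0,"ty":0,"tz":-10,"turn":0,"jaw":-1},
  {"tx":0,"ty":0,"tz":-10,"turn":0,"jaw":-1},
])

```text
time_s: 37.62
position: [0.617, 0.2449, 0.2489]
tool_rot: [[-0.044, 0.999, 0.008], [0.999, 0.044, 0.008], [0.008, 0.008, -1.0]]
ft_force: [0.3, 0.5, -1.7]
grip_width: 0.0094
```

```bash
python3 held.py; python3 plan.py .55,.25,.25,30 .49,.25,.22,58 .4332,.2533,.22,86.65
```

```text
n 5156 tool x [-0.0318  0.0334] y [-0.0042  0.0006  0.0061] z [-0.0206 -0.0122  0.0752]
-34 347 z [-0.0134 -0.0124 -0.0109] y [-0.004   0.0012  0.0059]
-26 445 z [-0.0134 -0.0124 -0.0113] y [-0.0039  0.0008  0.0058]
-18 427 z [-0.0135 -0.0124 -0.0112] y [-0.0038  0.0004  0.0054]
-10 406 z [-0.0205 -0.0124 -0.0113] y [-0.0038 -0.0003  0.0038]
-2 431 z [-0.0193 -0.0125 -0.0114] y [-0.0038  0.0001  0.0037]
6 458 z [-0.0203 -0.0126 -0.011 ] y [-0.0039 -0.0003  0.0037]
14 634 z [-0.049  -0.0125 -0.0097] y [-0.0065  0.0008  0.0063]
22 635 z [-0.0136 -0.0124 -0.0078] y [-0.0041  0.0012  0.0062]
30 1373 z [-0.0131  0.0092  0.0808] y [-0.0037  0.0012  0.006 ]
now [0.6165 0.2448 0.2462] psi 2.5 q [11. 34. 54.  0. 92.  9.] w 0.0092 t 37.7 F [ 0.5 -0.1 -0.9] tilt [ 0.004  0.007 -1.   ]
.55,.25,.25,30 -> tx 0.8 ty -6.6 tz -0.4 turn -27
.49,.25,.22,58 -> tx 3.0 ty -5.2 tz 3.0 turn -28
.4332,.2533,.22,86.65 -> tx 5.0 ty -2.7 tz -0.0 turn -29
```

Request:
apply_moves([
  {"tx":0.8,"ty":-3.3,"tz":0,"turn":-14,"jaw":-1},
  {"tx":0.8,"ty":-6.6,"tz":0,"turn":-27,"jaw":-1},
  {"tx":0.8,"ty":-6.6,"tz":0,"turn":-27,"jaw":-1},
  {"tx":0.8,"ty":-6.6,"tz":0,"turn":-27,"jaw":-1},
  {"tx":0.8,"ty":-6.6,"tz":0,"turn":-27,"jaw":-1},
])

```text
time_s: 38.08
position: [0.5489, 0.2498, 0.2437]
tool_rot: [[-0.496, 0.868, -0.0], [0.868, 0.496, 0.006], [0.006, 0.003, -1.0]]
ft_force: [-0.3, 0.4, -1.7]
grip_width: 0.0097
```

Request:
apply_moves([
  {"tx":3,"ty":-5,"tz":2,"turn":-28,"jaw":-1},
  {"tx":3,"ty":-5,"tz":2,"turn":-28,"jaw":-1},
  {"tx":3,"ty":-5,"tz":2,"turn":-28,"jaw":-1},
  {"tx":3,"ty":-5,"tz":2,"turn":-28,"jaw":-1},
  {"tx":3,"ty":-5,"tz":2,"turn":-28,"jaw":-1},
])

```text
time_s: 38.5
position: [0.49, 0.251, 0.2221]
tool_rot: [[-0.846, 0.533, -0.003], [0.532, 0.846, 0.006], [0.005, 0.003, -1.0]]
ft_force: [-0.1, -0.8, -1.3]
grip_width: 0.0097
```

Request:
apply_moves([
  {"tx":5,"ty":-2.7,"tz":0,"turn":-29,"jaw":-1},
  {"tx":5,"ty":-2.7,"tz":0,"turn":-29,"jaw":-1},
  {"tx":5,"ty":-2.7,"tz":0,"turn":-29,"jaw":-1},
  {"tx":5,"ty":-2.7,"tz":0,"turn":-29,"jaw":-1},
  {"tx":5,"ty":-2.7,"tz":0,"turn":-29,"jaw":-1},
])

```text
time_s: 38.92
position: [0.4331, 0.2547, 0.2215]
tool_rot: [[-0.998, 0.056, -0.004], [0.056, 0.998, 0.005], [0.005, 0.005, -1.0]]
ft_force: [-0.0, -0.4, -2.4]
grip_width: 0.0095
```

```bash
python3 plan.py .4327,.2533,.165,86.65; python3 held.py | head -1
```

```text
now [0.4331 0.2547 0.2215] psi 86.8 q [ 17.  18.  84.   0.  77. -70.] w 0.0095 t 38.9 F [-0.  -0.4 -2.4] tilt [-0.004  0.005 -1.   ]
.4327,.2533,.165,86.65 -> tx 0.0 ty -0.1 tz 5.6 turn 0
n 5166 tool x [-0.0318  0.0335] y [-0.0059 -0.0005  0.0044] z [-0.0193 -0.0123  0.075 ]
```

Request:
apply_moves([
  {"tx":0,"ty":-0.1,"tz":2,"turn":0,"jaw":-1},
  {"tx":0,"ty":-0.2,"tz":4.5,"turn":0,"jaw":-1},
  {"tx":0,"ty":-0.2,"tz":5.6,"turn":0,"jaw":-1},
  {"tx":0,"ty":-0.2,"tz":5.6,"turn":0,"jaw":-1},
])

```text
time_s: 39.3
position: [0.4319, 0.2524, 0.1627]
tool_rot: [[-0.998, 0.069, -0.01], [0.069, 0.998, 0.003], [0.01, 0.003, -1.0]]
ft_force: [0.1, 0.6, -1.0]
grip_width: 0.0094
```

```bash
python3 plan.py .4327,.2533,.110,86.65
```

```text
now [0.4319 0.2524 0.1627] psi 86.1 q [ 17.  22.  90.   0.  69. -70.] w 0.0094 t 39.3 F [ 0.1  0.6 -1. ] tilt [-0.01   0.003 -1.   ]
.4327,.2533,.110,86.65 -> tx -0.1 ty 0.1 tz 5.3 turn -1
```

Request:
apply_moves([
  {"tx":-0.1,"ty":0.1,"tz":2,"turn":-0.5,"jaw":-1},
  {"tx":-0.1,"ty":0.1,"tz":4,"turn":-0.5,"jaw":-1},
  {"tx":-0.1,"ty":0.1,"tz":5.3,"turn":-0.5,"jaw":-1},
  {"tx":-0.1,"ty":0.1,"tz":5.3,"turn":-0.5,"jaw":-1},
])

```text
time_s: 39.63
position: [0.4319, 0.2532, 0.1079]
tool_rot: [[-0.998, 0.065, -0.014], [0.065, 0.998, 0.002], [0.014, 0.001, -1.0]]
ft_force: [-0.1, -0.9, -1.0]
grip_width: 0.0094
```

Request:
apply_moves([
  {"tx":0,"ty":0,"tz":0.6,"turn":0,"jaw":-1},
  {"tx":0,"ty":0,"tz":1.0,"turn":0,"jaw":-1},
  {"tx":0,"ty":0,"tz":1.2,"turn":0,"jaw":-1},
])

```text
time_s: 39.88
position: [0.432, 0.2534, 0.0965]
tool_rot: [[-0.998, 0.066, -0.013], [0.066, 0.998, 0.003], [0.013, 0.002, -1.0]]
ft_force: [-6.8, 1.3, 27.4]
grip_width: 0.0095
```

Request:
apply_moves([
  {"tx":0,"ty":0,"tz":0.2,"turn":0,"jaw":-1},
  {"tx":0,"ty":0,"tz":0.3,"turn":0,"jaw":-1},
  {"tx":0,"ty":0,"tz":0.3,"turn":0,"jaw":-1},
])

```text
time_s: 40.13
position: [0.432, 0.2539, 0.0964]
tool_rot: [[-0.998, 0.067, -0.011], [0.067, 0.998, 0.004], [0.011, 0.003, -1.0]]
ft_force: [-9.6, -1.1, 25.8]
grip_width: 0.0093
```

```bash
python3 plan.py
```

```text
now [0.432  0.2539 0.0964] psi 86.2 q [ 17.  27.  95.   0.  59. -70.] w 0.0093 t 40.1 F [-9.6 -1.1 25.8] tilt [-0.011  0.004 -1.   ]
```

On the slot floor. Release and retreat.

Request:
apply_moves([
  {"tx":0,"ty":0,"tz":0,"turn":0,"jaw":-0.7},
  {"tx":0,"ty":0,"tz":0,"turn":0,"jaw":-0.5},
  {"tx":0,"ty":0,"tz":0,"turn":0,"jaw":-0.4},
  {"tx":0,"ty":0,"tz":0,"turn":0,"jaw":-0.4},
  {"tx":0,"ty":0,"tz":0,"turn":0,"jaw":-0.4},
])

```text
time_s: 40.55
position: [0.432, 0.2538, 0.0963]
tool_rot: [[-0.998, 0.067, -0.011], [0.067, 0.998, 0.004], [0.011, 0.003, -1.0]]
ft_force: [0.0, -0.2, -1.1]
grip_width: 0.0253
```

Request:
apply_moves([
  {"tx":0,"ty":0,"tz":-3,"turn":0,"jaw":-0.4},
  {"tx":0,"ty":0,"tz":-6,"turn":0,"jaw":-0.4},
  {"tx":0,"ty":0,"tz":-10,"turn":0,"jaw":-0.4},
  {"tx":0,"ty":0,"tz":-12,"turn":0,"jaw":-0.4},
  {"tx":0,"ty":0,"tz":-12,"turn":0,"jaw":-0.4},
])

```text
time_s: 40.97
position: [0.4349, 0.2539, 0.2206]
tool_rot: [[-0.998, 0.067, -0.003], [0.067, 0.998, 0.006], [0.003, 0.006, -1.0]]
ft_force: [0.7, 0.4, -0.1]
grip_width: 0.0254
```

```bash
python3 chk.py; python3 plan.py .48,.275,.25,58 .535,.3,.25,30 .588,.322,.2,2
```

```text
wrist rack X [-0.0382  0.0401] Y [-0.0815  0.0824]
wrist drive at -0.055 X [-0.0335  0.0351] Y [-0.0595 -0.0489] ztop [0.0966 0.1084 0.1094]
wrist drive at 0 X [-0.0346  0.0344] Y [-0.0052  0.0048] ztop [0.1076 0.1087 0.1096]
top rack X [-0.0384  0.0401] Y [-0.0825  0.0202]
top drive at -0.055 X [-0.0338  0.0344] Y [-0.0602 -0.0496] ztop [0.0988 0.1067 0.109 ]
top drive at 0 X [-0.0326  0.0333] Y [-0.006  0.004] ztop [0.0955 0.1057 0.1085]
now [0.4334 0.2533 0.2162] psi 86.1 q [ 17.  19.  85.   0.  77. -70.] w 0.0254 t 41.1 F [ 0.1 -1.3 -0.9] tilt [-0.01   0.004 -1.   ]
.48,.275,.25,58 -> tx -4.5 ty 2.5 tz -3.4 turn 28
.535,.3,.25,30 -> tx -3.3 ty 5.0 tz -0.0 turn 28
.588,.322,.2,2 -> tx -0.7 ty 5.7 tz 5.0 turn 28
```

Drive 2 is good: top at 0.1087 and centred to within about 1 mm. Drive 3 next.

Request:
apply_moves([
  {"tx":-4.5,"ty":2.5,"tz":-3.4,"turn":28,"jaw":0},
  {"tx":-4.5,"ty":2.5,"tz":-3.4,"turn":28,"jaw":0.5},
  {"tx":-4.5,"ty":2.5,"tz":-3.4,"turn":28,"jaw":0.5},
  {"tx":-4.5,"ty":2.5,"tz":-3.4,"turn":28,"jaw":0.5},
  {"tx":-4.5,"ty":2.5,"tz":-3.4,"turn":28,"jaw":0.5},
])

```text
time_s: 41.48
position: [0.48, 0.275, 0.2478]
tool_rot: [[-0.847, 0.531, -0.014], [0.531, 0.847, 0.003], [0.013, -0.005, -1.0]]
ft_force: [0.6, -0.2, 0.1]
grip_width: 0.064
```

Request:
apply_moves([
  {"tx":-3.3,"ty":5,"tz":0,"turn":28,"jaw":0.5},
  {"tx":-3.3,"ty":5,"tz":0,"turn":28,"jaw":0.5},
  {"tx":-3.3,"ty":5,"tz":0,"turn":28,"jaw":0.5},
  {"tx":-3.3,"ty":5,"tz":0,"turn":28,"jaw":0.5},
  {"tx":-3.3,"ty":5,"tz":0,"turn":28,"jaw":0.5},
])

```text
time_s: 41.9
position: [0.5344, 0.2998, 0.2453]
tool_rot: [[-0.498, 0.867, -0.017], [0.867, 0.498, 0.002], [0.01, -0.013, -1.0]]
ft_force: [-0.2, 0.3, -0.1]
grip_width: 0.0639
```

Request:
apply_moves([
  {"tx":-0.7,"ty":5.7,"tz":5,"turn":28,"jaw":0.5},
  {"tx":-0.7,"ty":5.7,"tz":5,"turn":28,"jaw":0.5},
  {"tx":-0.7,"ty":5.7,"tz":5,"turn":28,"jaw":0.5},
  {"tx":-0.7,"ty":5.7,"tz":5,"turn":28,"jaw":0.5},
  {"tx":-0.7,"ty":5.7,"tz":5,"turn":28,"jaw":0.5},
])

```text
time_s: 42.32
position: [0.5863, 0.322, 0.1927]
tool_rot: [[-0.034, 0.999, -0.019], [0.999, 0.034, 0.001], [0.002, -0.019, -1.0]]
ft_force: [0.3, 0.1, -0.4]
grip_width: 0.0642
```

```bash
python3 dr.py; python3 plan.py .588,.322,.16,2 .588,.322,.1,2
```

```text
[0.5724 0.2885 0.0907] [0.6003 0.3571 0.1185]
now [0.5862 0.322  0.1936] psi 2.3 q [19. 37. 58.  0. 87. 16.] w 0.0638 t 42.4 F [-0.5  0.1  0.3] tilt [-0.018  0.002 -1.   ]
.588,.322,.16,2 -> tx -0.0 ty 0.2 tz 3.4 turn 0
.588,.322,.1,2 -> tx 0.0 ty 0.0 tz 6.0 turn -0
```

Drive 3 is centred at y ≈ 0.3225. One pulse down to level the tool, then re-plan.

Request:
apply_moves([
  {"tx":0.1,"ty":0.2,"tz":4,"turn":0,"jaw":0.5},
])

```text
time_s: 42.45
position: [0.5902, 0.3242, 0.1608]
tool_rot: [[-0.047, 0.999, -0.004], [0.999, 0.047, 0.006], [0.006, -0.004, -1.0]]
ft_force: [2.4, 1.2, 0.5]
grip_width: 0.0643
```

Request:
apply_moves([
  {"tx":0,"ty":0,"tz":0,"turn":0,"jaw":0.5},
  {"tx":0,"ty":0,"tz":0,"turn":0,"jaw":0.5},
])

```text
time_s: 42.62
position: [0.5899, 0.3241, 0.1613]
tool_rot: [[-0.053, 0.999, -0.005], [0.999, 0.053, 0.006], [0.006, -0.004, -1.0]]
ft_force: [-0.6, -0.3, 1.0]
grip_width: 0.0645
```

```bash
python3 plan.py .588,.3225,.1,2
```

```text
now [0.5899 0.3241 0.1613] psi 3.0 q [19. 38. 60.  0. 82. 16.] w 0.0645 t 42.6 F [-0.6 -0.3  1. ] tilt [-0.005  0.006 -1.   ]
.588,.3225,.1,2 -> tx -0.1 ty -0.2 tz 6.1 turn 1
```

Request:
apply_moves([
  {"tx":-0.2,"ty":-0.2,"tz":3,"turn":1,"jaw":0.5},
  {"tx":-0.2,"ty":-0.2,"tz":5.5,"turn":1,"jaw":0.5},
  {"tx":-0.2,"ty":-0.2,"tz":6.1,"turn":1,"jaw":0.5},
  {"tx":-0.2,"ty":-0.2,"tz":6.1,"turn":1,"jaw":0.5},
], squeeze=25)

```text
time_s: 42.95
position: [0.5876, 0.3223, 0.1007]
tool_rot: [[-0.037, 0.999, -0.005], [0.999, 0.037, 0.006], [0.006, -0.005, -1.0]]
ft_force: [-0.9, 0.1, -0.1]
grip_width: 0.0642
```

Request:
apply_moves([
  {"tx":0,"ty":0,"tz":0,"turn":0,"jaw":0},
  {"tx":0,"ty":0,"tz":0,"turn":0,"jaw":-0.2},
  {"tx":0,"ty":0,"tz":0,"turn":0,"jaw":-0.4},
  {"tx":0,"ty":0,"tz":0,"turn":0,"jaw":-0.4},
  {"tx":0,"ty":0,"tz":0,"turn":0,"jaw":-0.4},
])

```text
time_s: 43.37
position: [0.5894, 0.3227, 0.104]
tool_rot: [[-0.038, 0.999, 0.001], [0.999, 0.038, 0.008], [0.007, 0.002, -1.0]]
ft_force: [0.4, 0.4, 7.9]
grip_width: 0.0272
```

Request:
apply_moves([
  {"tx":0,"ty":0.6,"tz":-1,"turn":0,"jaw":-0.6},
  {"tx":0,"ty":1.2,"tz":-2,"turn":0,"jaw":-0.8},
  {"tx":0,"ty":1.8,"tz":-3,"turn":0,"jaw":-1},
  {"tx":0,"ty":2.4,"tz":-4,"turn":0,"jaw":-1},
  {"tx":0,"ty":2.4,"tz":-4,"turn":0,"jaw":-1},
], squeeze=30)

```text
time_s: 43.78
position: [0.6152, 0.3234, 0.1472]
tool_rot: [[-0.038, 0.999, 0.007], [0.999, 0.037, 0.009], [0.009, 0.007, -1.0]]
ft_force: [-0.0, 0.6, -1.2]
grip_width: 0.0094
```

Request:
apply_moves([
  {"tx":0,"ty":0,"tz":-3,"turn":0,"jaw":-1},
  {"tx":0,"ty":0,"tz":-6,"turn":0,"jaw":-1},
  {"tx":0,"ty":0,"tz":-9,"turn":0,"jaw":-1},
  {"tx":0,"ty":0,"tz":-10,"turn":0,"jaw":-1},
  {"tx":0,"ty":0,"tz":-10,"turn":0,"jaw":-1},
])

```text
time_s: 44.2
position: [0.6147, 0.3228, 0.25]
tool_rot: [[-0.038, 0.999, 0.012], [0.999, 0.038, 0.011], [0.01, 0.012, -1.0]]
ft_force: [-0.1, 0.6, -1.3]
grip_width: 0.0098
```

```bash
python3 held.py; python3 plan.py .55,.32,.25,30 .49,.31,.22,58 .4364,.3082,.22,86.65
```

```text
n 5230 tool x [-0.0322  0.035 ] y [-0.0041  0.0006  0.0061] z [-0.0208 -0.0117  0.0746]
-42 1 z [-0.0106 -0.0106 -0.0106] y [0.0016 0.0016 0.0016]
-34 355 z [-0.013  -0.012  -0.0107] y [-0.004   0.0008  0.006 ]
-26 451 z [-0.0131 -0.012  -0.0107] y [-0.0039  0.0012  0.0059]
-18 423 z [-0.013  -0.012  -0.0107] y [-0.0038  0.0004  0.0056]
-10 409 z [-0.0206 -0.0119 -0.011 ] y [-0.0038  0.      0.0038]
-2 434 z [-0.0196 -0.012  -0.0109] y [-0.0038 -0.0003  0.0038]
6 460 z [-0.0204 -0.0119 -0.0107] y [-0.0039 -0.0003  0.0037]
14 622 z [-0.0493 -0.0119 -0.0094] y [-0.0063  0.0008  0.0059]
22 643 z [-0.013  -0.0118 -0.0069] y [-0.0042  0.0012  0.0063]
30 1432 z [-0.0127  0.0049  0.0798] y [-0.0037  0.0012  0.006 ]
now [0.6142 0.3226 0.2473] psi 2.2 q [18. 37. 48.  0. 94. 16.] w 0.0096 t 44.2 F [-0.2 -0.5 -2.1] tilt [ 0.008  0.01  -1.   ]
.55,.32,.25,30 -> tx -0.0 ty -6.4 tz -0.3 turn -28
.49,.31,.22,58 -> tx 2.1 ty -5.7 tz 3.0 turn -28
.4364,.3082,.22,86.65 -> tx 4.5 ty -3.0 tz -0.0 turn -29
```

Request:
apply_moves([
  {"tx":0,"ty":-3.3,"tz":0,"turn":-14,"jaw":-1},
  {"tx":0,"ty":-6.4,"tz":0,"turn":-28,"jaw":-1},
  {"tx":0,"ty":-6.4,"tz":0,"turn":-28,"jaw":-1},
  {"tx":0,"ty":-6.4,"tz":0,"turn":-28,"jaw":-1},
  {"tx":0,"ty":-6.4,"tz":0,"turn":-28,"jaw":-1},
])

```text
time_s: 44.67
position: [0.5491, 0.32, 0.2443]
tool_rot: [[-0.506, 0.862, 0.004], [0.862, 0.506, 0.008], [0.005, 0.007, -1.0]]
ft_force: [-0.6, 0.5, -0.7]
grip_width: 0.0093
```

Request:
apply_moves([
  {"tx":2,"ty":-5.5,"tz":2,"turn":-28,"jaw":-1},
  {"tx":2,"ty":-5.5,"tz":2,"turn":-28,"jaw":-1},
  {"tx":2,"ty":-5.5,"tz":2,"turn":-28,"jaw":-1},
  {"tx":2,"ty":-5.5,"tz":2,"turn":-28,"jaw":-1},
  {"tx":2,"ty":-5.5,"tz":2,"turn":-28,"jaw":-1},
])

```text
time_s: 45.08
position: [0.491, 0.3094, 0.2224]
tool_rot: [[-0.852, 0.523, 0.001], [0.523, 0.852, 0.007], [0.003, 0.007, -1.0]]
ft_force: [0.2, 0.6, -1.8]
grip_width: 0.0093
```

Request:
apply_moves([
  {"tx":4.5,"ty":-2.9,"tz":0,"turn":-29,"jaw":-1},
  {"tx":4.5,"ty":-2.9,"tz":0,"turn":-29,"jaw":-1},
  {"tx":4.5,"ty":-2.9,"tz":0,"turn":-29,"jaw":-1},
  {"tx":4.5,"ty":-2.9,"tz":0,"turn":-29,"jaw":-1},
  {"tx":4.5,"ty":-2.9,"tz":0,"turn":-29,"jaw":-1},
])

```text
time_s: 45.5
position: [0.4372, 0.3081, 0.2214]
tool_rot: [[-0.999, 0.045, -0.001], [0.045, 0.999, 0.007], [0.001, 0.006, -1.0]]
ft_force: [-0.1, 0.2, -0.6]
grip_width: 0.0095
```

```bash
python3 plan.py .437,.3082,.165,86.65; python3 held.py | head -1
```

```text
now [0.4372 0.3081 0.2214] psi 87.4 q [ 22.  21.  80.   0.  79. -65.] w 0.0095 t 45.5 F [-0.1  0.2 -0.6] tilt [-0.001  0.007 -1.   ]
.437,.3082,.165,86.65 -> tx 0.0 ty 0.0 tz 5.6 turn 1
n 5222 tool x [-0.032  0.035] y [-0.0059 -0.0006  0.0043] z [-0.0191 -0.0118  0.0745]
```

Request:
apply_moves([
  {"tx":0,"ty":0,"tz":2,"turn":0.5,"jaw":-1},
  {"tx":0,"ty":0,"tz":4.5,"turn":0.5,"jaw":-1},
  {"tx":0,"ty":0,"tz":5.6,"turn":0.5,"jaw":-1},
  {"tx":0,"ty":0,"tz":5.6,"turn":0.5,"jaw":-1},
])

```text
time_s: 45.88
position: [0.4364, 0.3078, 0.1624]
tool_rot: [[-0.998, 0.066, -0.006], [0.066, 0.998, 0.004], [0.006, 0.004, -1.0]]
ft_force: [-1.1, 0.2, -0.9]
grip_width: 0.0098
```

```bash
python3 plan.py .437,.3082,.110,86.65
```

```text
now [0.4364 0.3078 0.1624] psi 86.2 q [ 22.  25.  85.   0.  71. -64.] w 0.0098 t 45.9 F [-1.1  0.2 -0.9] tilt [-0.006  0.004 -1.   ]
.437,.3082,.110,86.65 -> tx -0.1 ty 0.0 tz 5.2 turn -0
```

Request:
apply_moves([
  {"tx":-0.1,"ty":0,"tz":2,"turn":-0.5,"jaw":-1},
  {"tx":-0.1,"ty":0,"tz":4,"turn":-0.5,"jaw":-1},
  {"tx":-0.1,"ty":0,"tz":5.3,"turn":-0.5,"jaw":-1},
  {"tx":-0.1,"ty":0,"tz":5.3,"turn":-0.5,"jaw":-1},
])

```text
time_s: 46.22
position: [0.4365, 0.3076, 0.1075]
tool_rot: [[-0.998, 0.063, -0.01], [0.063, 0.998, 0.003], [0.01, 0.002, -1.0]]
ft_force: [-0.6, -0.5, -1.6]
grip_width: 0.0094
```

Request:
apply_moves([
  {"tx":0,"ty":0,"tz":0.6,"turn":0,"jaw":-1},
  {"tx":0,"ty":0,"tz":1.0,"turn":0,"jaw":-1},
  {"tx":0,"ty":0,"tz":1.1,"turn":0,"jaw":-1},
])

```text
time_s: 46.47
position: [0.4367, 0.3078, 0.0969]
tool_rot: [[-0.998, 0.064, -0.009], [0.064, 0.998, 0.003], [0.009, 0.003, -1.0]]
ft_force: [-2.0, -0.3, 6.5]
grip_width: 0.0096
```

Request:
apply_moves([
  {"tx":0,"ty":0,"tz":0.2,"turn":0,"jaw":-1},
  {"tx":0,"ty":0,"tz":0.2,"turn":0,"jaw":-1},
  {"tx":0,"ty":0,"tz":0.2,"turn":0,"jaw":-1},
])

```text
time_s: 46.72
position: [0.4368, 0.3081, 0.0968]
tool_rot: [[-0.998, 0.065, -0.007], [0.065, 0.998, 0.004], [0.008, 0.004, -1.0]]
ft_force: [-4.9, -1.1, 11.3]
grip_width: 0.0099
```

```bash
python3 plan.py
```

```text
now [0.4368 0.3081 0.0968] psi 86.3 q [ 22.  30.  89.   0.  61. -64.] w 0.0099 t 46.7 F [-4.9 -1.1 11.3] tilt [-0.007  0.004 -1.   ]
```

Request:
apply_moves([
  {"tx":0,"ty":0,"tz":0,"turn":0,"jaw":-0.7},
  {"tx":0,"ty":0,"tz":0,"turn":0,"jaw":-0.5},
  {"tx":0,"ty":0,"tz":0,"turn":0,"jaw":-0.4},
  {"tx":0,"ty":0,"tz":0,"turn":0,"jaw":-0.4},
  {"tx":0,"ty":0,"tz":0,"turn":0,"jaw":-0.4},
])

```text
time_s: 47.13
position: [0.4368, 0.3081, 0.0968]
tool_rot: [[-0.998, 0.065, -0.007], [0.065, 0.998, 0.004], [0.008, 0.004, -1.0]]
ft_force: [-0.2, -0.3, 0.4]
grip_width: 0.0256
```

Request:
apply_moves([
  {"tx":0,"ty":0,"tz":-3,"turn":0,"jaw":-0.4},
  {"tx":0,"ty":0,"tz":-6,"turn":0,"jaw":-0.4},
  {"tx":0,"ty":0,"tz":-10,"turn":0,"jaw":-0.4},
  {"tx":0,"ty":0,"tz":-13,"turn":0,"jaw":-0.4},
  {"tx":0,"ty":0,"tz":-13,"turn":0,"jaw":-0.4},
])

```text
time_s: 47.55
position: [0.4397, 0.3083, 0.2328]
tool_rot: [[-0.998, 0.065, 0.003], [0.065, 0.998, 0.008], [-0.002, 0.008, -1.0]]
ft_force: [-0.1, -0.3, -0.2]
grip_width: 0.0255
```

Request:
apply_moves([
  {"tx":0,"ty":0,"tz":0,"turn":0,"jaw":-0.4},
  {"tx":0,"ty":0,"tz":0,"turn":0,"jaw":-0.4},
  {"tx":0,"ty":0,"tz":0,"turn":0,"jaw":-0.4},
])

```text
time_s: 47.8
position: [0.4393, 0.3082, 0.2318]
tool_rot: [[-0.998, 0.065, 0.001], [0.065, 0.998, 0.008], [-0.001, 0.008, -1.0]]
ft_force: [0.1, 1.0, 0.5]
grip_width: 0.0256
```

```bash
python3 chk.py; python3 -c "
from h import *
a=load('top')['im']; b=grab('scene'); save('fin',np.hstack([cv2.resize(a[100:400,140:620],(400,250)),cv2.resize(b[80:420,130:520],(400,349))[:250]]) if 0 else np.vstack([cv2.resize(a[100:400,:],(640,300)),cv2.resize(b[100:400],(640,300))]))
z=load('top'); W=cloud(z); f=np.array([.871,-.491]); l=np.array([.491,.871]); D=W[...,:2]-[.411,-.211]; A=D@f; B=D@l
print('handle z',np.percentile(W[(abs(A)<.006)&(abs(B)<.05)][:,2],90)); print('crate items',[(A[k].min(),A[k].max(),B[k].min(),B[k].max()) for k in [(A>.27)&(A<.43)&(abs(B)<.11)&(W[...,2]>.018)&(W[...,2]<.06)]])
"
```

```text
wrist rack X [-0.0382  0.04  ] Y [-0.0787  0.0828]
wrist drive at -0.055 X [-0.0335  0.0349] Y [-0.0591 -0.0486] ztop [0.0946 0.108  0.1094]
wrist drive at 0 X [-0.0346  0.0339] Y [-0.0049  0.0058] ztop [0.0969 0.1084 0.1095]
wrist drive at 0.055 X [-0.0337  0.0351] Y [0.0495 0.0598] ztop [0.1074 0.1087 0.1096]
top rack X [-0.0384  0.0399] Y [-0.0824  0.0825]
top drive at -0.055 X [-0.0342  0.0344] Y [-0.0602 -0.0497] ztop [0.1006 0.1065 0.1089]
top drive at 0 X [-0.0349  0.0331] Y [-0.0058  0.0047] ztop [0.0972 0.1064 0.1091]
top drive at 0.055 X [-0.0343  0.0343] Y [0.0492 0.0604] ztop [0.0961 0.1064 0.1092]
handle z 0.15621925787911087
crate items [(np.float64(0.270266535814555), np.float64(0.3928847893293182), np.float64(-0.10948794696988765), np.float64(0.10964660334759087))]
```

View pics/fin.png

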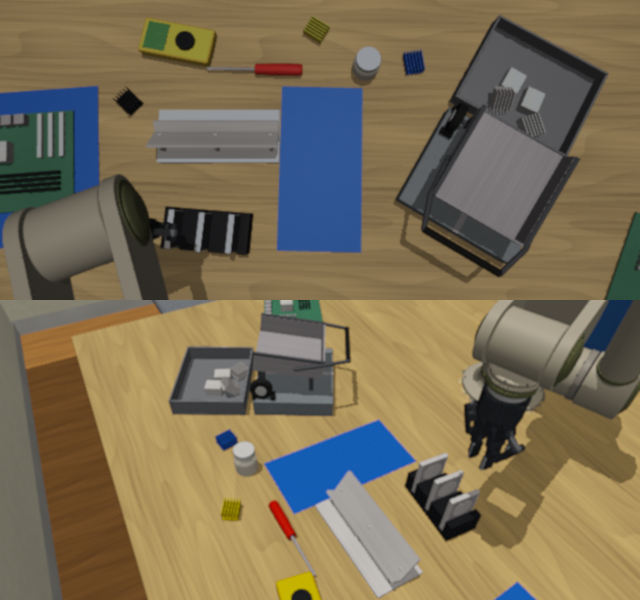

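The final view shows four sinks in the crate at about (500–533, 80–125), the skip level, three drives standing in the rack, and the jar, screwdriver and look-alikes where they were. Handing in.

```bash
python3 -c "
from rig import close_job; print(close_job())"
```

```text
the job is handed in; nothing more can be done
None
```

The job is done and handed in at about 48 s of robot time.

- **Heat sinks:** All four silver sinks went into the skip. I then lifted the handle to about 68°, and every sink slid out into the crate. I held the handle all the way down until the skip stood on its legs again. The last check put the bar top at 0.156 m, the same as at the start, and the picture shows all four sinks in the crate.
- **Drives:** All three drives stand upright in their own slots. Their tops are at 0.1080–0.1087 m by the wrist camera, against 0.108 m expected, so they are down on the slot floor. They are centred along the slots to about 1 mm.
- **Left alone:** The screwdriver, jar and coloured look-alikes look unmoved in the last pictures.

- **Disagreement:** The top camera read the drive tops about 2 mm lower than the wrist camera, which is within its calibration error.
- **Failed check:** A numeric check for the sinks in the crate was no use, because it also picked up the skip and the crate walls. That result rests on the pictures.
- **Forces:** The highest wrist force I saw was about 28 N, both while tipping the skip and while seating the second drive.

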